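# Pin the headlamp dock and hold the test probe on its contact

### The arm

A 6-joint arm with a two-finger parallel gripper is mounted at the origin on the work surface. World frame = base frame: x ahead of the robot, y to its left, z up, the work surface at z = 0. Lengths are in mm, angles in rad, forces in N, time in s.
With the tool pointing down it reaches from about 275 to 750 mm from the base axis. Payload 10.2 kg.
Tool frame: the origin (TCP) lies between the finger pads; the fingertips stand 17 mm ahead of it and the grasp point (between the pads) lies 2 mm behind it; y points along the fingers, x is the direction in which the jaws open and shut, and the axes are right-handed (so a half turn about y gives the same grasp; the last joint's range is limited). The gripper opens to 85 mm and grips with 20 to 120 N. Pads are 22 mm wide; open, the fingers measure 114 mm over their backs; the gripper's body (76 mm by 85 mm) begins 54 mm behind the grasp point. The pads swing forward as they close: fully open they stand 13 mm farther back than shut.
Start: joints at [0.931, 0.313, 1.498, -0, 1.331, -0.223], TCP at [212.552, 480.055, 248.294] pointing down, gripper open.
Joint ranges: [-2.94, 2.94], [-0.97, 2.17], [0.19, 2.56], [-1.23, 4.37], [0.02, 3.11], [-2.88, 2.88]. Speed limits (rad/s): [2.39, 2.39, 3.01, 3.14, 3.14, 3.14].

### API

Orientations are given as a unit quaternion [w, x, y, z].
In Python, from rig import ctrl gives the robot as it stands.
- The arm moves only by the tool jog_arm, never from a script. Its argument "targets" is a list of rows, each an object with "offset": the shift along the tool's x, y, z in m, a list of three; "yaw": the turn about the tool's y in rad. In form: [{"offset": [dx, dy, dz], "yaw": yaw}, ...]. A call has 1 to 12 rows; each row is the pose to reach, as a shift and turn from the pose measured when the call began, along the tool's axes at that moment; what a row does not reach only later rows make up. A row lasts 1/12 s, in which the tool goes at most 41.7 mm and 7.16 degrees, less where a joint would pass 70% of its speed; a pose out of reach is approached as far as the arm can. A call with a gripper value outside its range is refused whole. "fingers" is the finger opening in m, from 0 to 0.0854, set as the call begins (left out, the last holds). The fingers move at their own pace and stop on an object; "grip_force" is the grip in N (left out, the last holds). Time passes only in rows, so rows that repeat a pose let the fingers close. It gives the time, the measured TCP pose, the force and the opening at its end, in the units of the state.
- ctrl.sense(): the state, without advancing time (a new reading comes with each control period).
- ctrl.capture(name): name is "scene" or "side" or "wrist"; returns a dict with "img" (420x560x3 uint8, red, green, blue), "intrinsics" (3x3 intrinsics, pixels), "k1" (the pictures are not rectified: a ray, as slopes to the right and down, at radius r is drawn at 1 + k1 r^2 times it, then the intrinsics apply), "T" (4x4, takes a point from camera to world coordinates); the wrist camera has in their place "mount" (4x4, takes a point from camera to tool coordinates, whose origin is the TCP and whose axes are the tool frame's). Camera axes: x right, y up, looking along -z (the intrinsics and any distortion apply to the point x, -y, -z); pixel columns grow to the right and rows downward; lengths in mm; the calibration is good to about 2 mm. A picture is of the moment at which its call begins: read the wrist's pose just before it. There is no depth.
- ctrl.finish_job(): hands the job in, once; it reports no verdict.
Trained networks look in the newest picture that a camera, given by its name, has taken for a name from the list of things; names that differ only in an ending like _2 or _b are one class to them, and where a whole thing is asked for, a point or a joint stands for the part that bears it (a point fixed in the world has none). Each returns a list of dicts, best first, with "score" (0 to 1); they miss things now and then, are a little off and sometimes report something else, mostly with a low value. They report only what shows in the picture. A call takes as long as a camera call. They do not tell look-alikes from the thing itself.
- ctrl.boxes_of(camera, target): "box" ([left, top, right, bottom] in pixels, round what is visible of it).
- ctrl.regions_of(camera, target): "region" (420x560 bool, what is visible of it) and "box" ([left, top, right, bottom] in pixels, round what is visible of it).
The state is a dict: "time_s": time; "joints": joint angles; "dq": joint speeds; "tau": joint torques, N m; "eef_pos": TCP position; "ee_rot": TCP orientation; "force": force on the tool from outside, world axes, zero at the start; "wrist_torque": the same for the moment, N m; "grip_width": opening from 0.0 (shut) to 1.0 (fully open).
Only numpy, scipy, OpenCV 4.12 (cv2) and the standard library are available. Lean on these libraries where they do the work, as an engineer would, in place of code of your own. Each camera call takes 0.05 s, during which the arm holds its last target.

### The job

Lock the swivelling headlamp dock by pushing the orange-headed pin fully home through its two lugs, and let go of the pin. Then take the blue test probe from its stand and finish while holding it with its tip on the red dot of the headlamp's sprung brass contact, the probe square to that slanted contact and pressing lightly, so that the contact stays about half-way down its spring travel. Never push the contact down to its stop, and leave everything else on the ledge where it is.

Things in the scene. Friction and masses are not known exactly. Their poses are not given: they have to be found in the camera images.
- dock: Fixed headlamp dock: grey base 160 x 110 mm, aluminium turntable with a slanted steel headlamp drum 60 mm across. Origin on the ledge below it; x points from the lugs (x = -70 mm) to the headlamp, z up. Lugs 40 mm square: turntable's (z 30 to 40) over base's (z 0 to 28). Above z 40 all stands at x > -25 mm, up to z 118. The turntable only wobbles, spring-centred, holes in line.
- lock_hole (a point): Centre of the mouth of the vertical 10 mm hole through both lugs, on the upper lug's top face, 40 mm above the ledge. 1.5 mm chamfer at the mouth. The hole goes down to the ledge.
- pin: Loose steel retaining pin with an orange head, 40 g, standing upright in its rest at the start. Origin at the centre of its tip, z up along the pin towards the head. Shank 8 mm in diameter and 32 mm long with a chamfered foot, then a steel collar 22 mm in diameter (z 32 to 36 mm), then a cylindrical orange head 16 mm in diameter (z 36 to 64 mm). Grip by the head.
- pin_collar (a point): Centre of the underside of the pin's collar, 32 mm above the pin's tip. It rests on the lug, at lock_hole, when the pin is fully home.
- pin_rest: Dark wood block 56 x 56 x 38 mm, fixed, with a 10 mm hole in the middle of its top where the pin stands, collar on the block. Origin under its centre. The pin's rest and the probe's stand may be on either side.
- probe: Loose test probe, 60 g, standing tip down in its stand at the start. Origin at the tip, z along the probe from tip to handle. Round steel needle 5 mm in diameter (z 0 to 38 mm), then a square blue handle 18 x 18 mm with a white end (z 38 to 131 mm), its flats square to its x and y axes.
- probe_tip (a point): The end of the probe's needle (the probe's origin).
- probe_stand: Fixed stand block, black below and grey above, 64 x 64 x 70 mm, origin under its centre, yaw varies. In the middle of its top a square socket 20 x 20 mm, 24 mm deep, whose floor (46 mm above the ledge) carries the probe's handle; the needle hangs in a hole below. The handle sticks out of the stand from 70 to 139 mm above the ledge; the tip is 8 mm above the ledge.
- dot (a point): Centre of the red dot (12 mm across) on the top of the round brass contact (24 mm across) on the headlamp's back; it moves with the contact. Its z axis is square to the contact's face, outwards: it leans 20 degrees from vertical towards the dock's -x (the lugs). About 114 mm above the ledge.
- contact (a joint): How far the brass contact is pressed in along its own axis (m): 0 at rest, 0.010 at its stop. Spring 400 N/m with 0.4 N preload, so half-way (0.005) takes about 2.4 N.
- yellow_box: Yellow flip-top box 90 x 150 x 55 mm, fixed, a bystander. Origin under its centre. With its lid and knob it is about 100 mm tall.
- box_lid (a joint): Lid of the yellow box (rad), 0 shut, grows as it opens. Leave it shut.
- cup: Clear acrylic cup 68 mm across, 60 mm tall, origin under its centre, with three spent AAA cells standing in it. Leave it.
- tray: Grey tray 110 x 170 x 18 mm, fixed, origin under its centre; a bulb stands in its round socket.
- bulb: Opaque white globe bulb 68 mm across, 100 mm tall, standing on its screw base in the tray's socket; origin at its foot. Leave it.
- tape_roll: Green tape roll lying flat, 84 mm across, 24 mm tall, origin under its centre. Leave it.
- torch: Small black torch standing on its tail, 36 mm across, 100 mm tall, origin under its centre. Leave it.
Not all that is in view belongs to the job. What is shaped like the probe_stand but green is not meant.

How it is judged:
By the outcome, as a careful person would: the job done as asked, in the order asked, and still so for the second after the job is handed in, while the arm keeps its last pose, push and grip.
It also fails if it takes over 64 s, if anything falls off the work surface, if the arm or the gripper's body presses on something with over 40 N, if the wrist force passes 120 N, or if a joint passes its speed limit or range.

## Working session

There is one attempt and no reset: what is moved stays moved. The work goes in short steps, Python scripts to look and compute and a tool call to move; the robot and the scene stay as the last step left them, time stands still between calls to the robot, and variables do not carry over. Pictures are saved under pics/ and viewed, and the job is handed in when it is done.

Besides the shell and the picture viewer there is one more tool, called after "Emit:" as name(argument=value, ...), one argument or row to a line, values as JSON. jog_arm: Moves the arm, as the interface text tells. Its arguments: {"type":"object","properties":{"targets":{"type":"array"},"fingers":{"type":"number"},"grip_force":{"type":"number"}},"required":["targets"]}

```bash
ls; mkdir -p pics; python3 - <<'E'
from rig import ctrl
import cv2,numpy as np
s=ctrl.sense()
print({k:(np.round(v,4).tolist() if not isinstance(v,float) else v) for k,v in s.items()})
for n in ["scene","side","wrist"]:
    c=ctrl.capture(n)
    cv2.imwrite(f"pics/{n}0.png",c["img"][:,:,::-1])
    print(n,c["intrinsics"],c["k1"],np.round(c.get("T",c.get("mount")),4).tolist())
    for t in ["dock","pin","pin_rest","probe","probe_stand","contact","yellow_box","cup","tray","bulb","tape_roll","torch"]:
        r=ctrl.boxes_of(n,t)
        print(t,[(np.round(d["box"]).tolist(),round(d["score"],2)) for d in r[:3]])
print(ctrl.sense()["time_s"])
E
```

```text
pics
{'time_s': 0.0, 'joints': [0.9306, 0.3135, 1.4984, 0.0, 1.331, -0.2234], 'dq': [0.0006, 0.0012, -0.0021, -0.0005, -0.0006, -0.0003], 'tau': [-0.0003, -41.2261, -25.9748, -0.0002, 0.0041, -0.0], 'eef_pos': [212.4126, 479.8437, 247.735], 'ee_rot': [-0.5925, 0.5928, 0.3853, -0.3862], 'force': [-0.6698, -0.1853, 0.1492], 'wrist_torque': [-0.0223, -0.0356, -0.0262], 'grip_width': 0.9986386602213086}
scene [[476.00650561   0.         277.97515505]
 [  0.         476.00650561 210.44161435]
 [  0.           0.           1.        ]] -0.12072569921438357 [[0.0885, -0.659, 0.7469, 1766.1692], [0.9959, 0.0431, -0.08, -147.6636], [0.0206, 0.7509, 0.6601, 1131.657], [0.0, 0.0, 0.0, 1.0]]
dock [([284.0, 195.0, 322.0, 235.0], 0.87), ([136.0, 190.0, 145.0, 217.0], 0.22)]
pin [([351.0, 190.0, 354.0, 204.0], 0.47)]
pin_rest [([344.0, 194.0, 359.0, 214.0], 0.51)]
probe [([342.0, 196.0, 358.0, 210.0], 0.26)]
probe_stand [([197.0, 188.0, 220.0, 220.0], 0.79), ([231.0, 185.0, 250.0, 215.0], 0.72)]
contact [([289.0, 197.0, 323.0, 233.0], 0.47)]
yellow_box [([169.0, 214.0, 216.0, 257.0], 0.79)]
cup [([
[... 986 characters left out ...]
tray [([302.0, 192.0, 364.0, 240.0], 0.98)]
bulb [([316.0, 176.0, 339.0, 204.0], 0.61)]
tape_roll [([173.0, 146.0, 194.0, 166.0], 0.88), ([219.0, 182.0, 281.0, 238.0], 0.36)]
torch [([338.0, 380.0, 357.0, 414.0], 0.79)]
wrist [[339.44260229   0.         280.9619689 ]
 [  0.         339.44260229 203.20058998]
 [  0.           0.           1.        ]] -0.00814281429916927 [[1.0, -0.0002, 0.0008, 0.5007], [0.0008, 0.3112, -0.9503, -126.3307], [-0.0001, 0.9503, 0.3112, 79.0279], [0.0, 0.0, 0.0, 1.0]]
dock []
pin []
pin_rest [([193.0, 386.0, 205.0, 392.0], 0.46)]
probe []
probe_stand []
contact []
yellow_box []
cup []
tray []
bulb []
tape_roll [([298.0, 325.0, 368.0, 386.0], 0.81)]
torch []
1.95
```

```bash
python3 - <<'E'
import cv2,numpy as np
from scipy.spatial.transform import Rotation as R
q=[-0.5925, 0.5928, 0.3853, -0.3862]
print(R.from_quat(q[1:]+q[:1]).as_matrix().round(3))
a=cv2.imread("pics/scene0.png")[170:290,110:430]
cv2.imwrite("pics/scene0z.png",cv2.resize(a,None,fx=2.5,fy=2.5,interpolation=cv2.INTER_CUBIC))
a=cv2.imread("pics/side0.png")[130:420,150:410]
cv2.imwrite("pics/side0z.png",cv2.resize(a,None,fx=2.05,fy=2.05,interpolation=cv2.INTER_CUBIC))
E
```

```text
[[ 0.405 -0.001 -0.914]
 [ 0.914 -0.001  0.405]
 [-0.001 -1.     0.   ]]
```

View pics/scene0z.png

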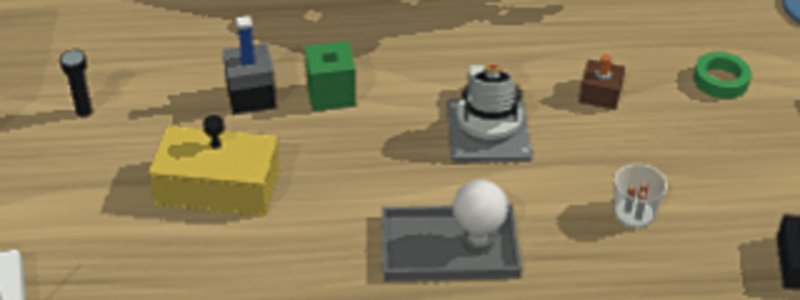

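View pics/side0z.png

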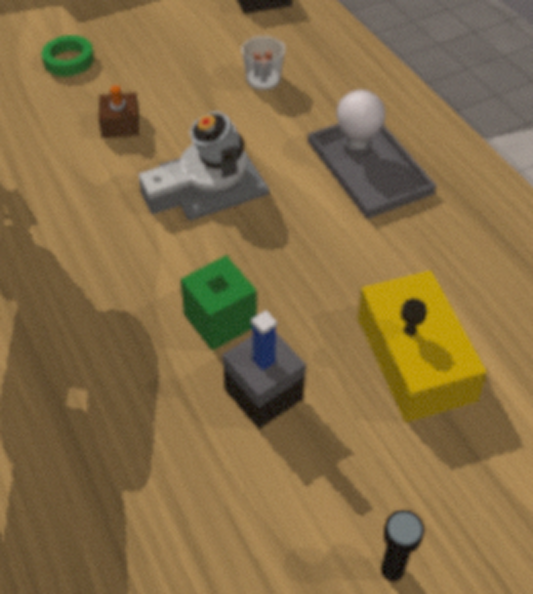

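View pics/scene0.png

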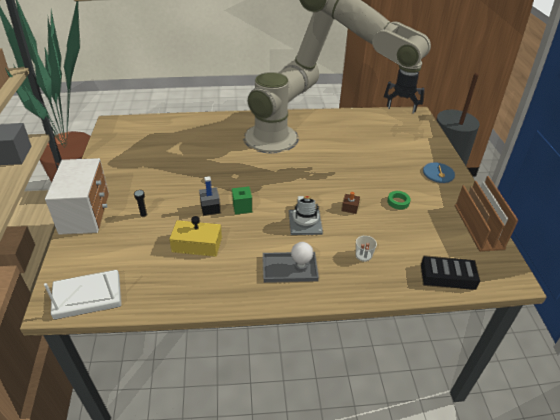

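View pics/side0.png

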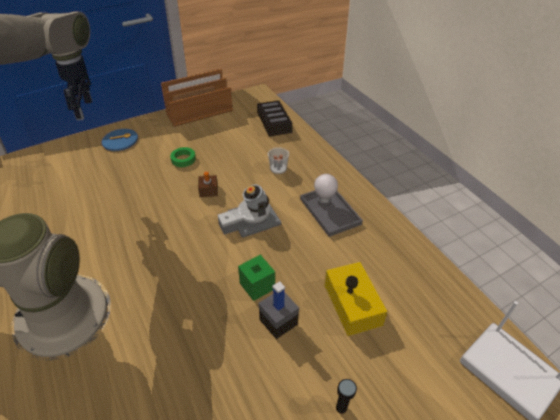

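View pics/wrist0.png

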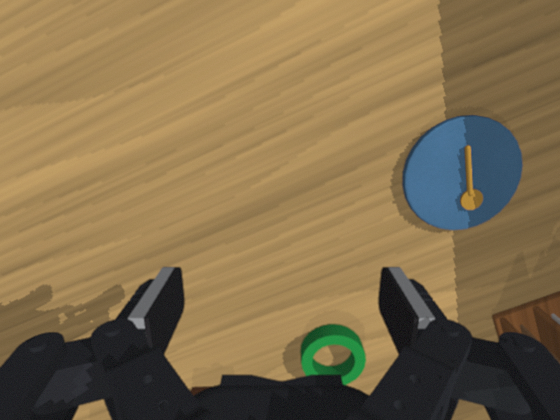

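```bash
cat > lib.py <<'E'
import numpy as np,cv2,json
from scipy.spatial.transform import Rotation as R
from scipy.optimize import least_squares
def pose(s):
    q=s["ee_rot"];T=np.eye(4);T[:3,:3]=R.from_quat([q[1],q[2],q[3],q[0]]).as_matrix();T[:3,3]=s["eef_pos"];return T
def camT(c,s=None):
    return np.array(c["T"]) if c.get("T") is not None else pose(s)@np.array(c["mount"])
def ray(K,k1,T,uv):
    p=cv2.undistortPoints(np.array([[uv]],float),np.array(K),np.array([k1,0,0,0.]))[0,0]
    d=T[:3,:3]@np.array([p[0],-p[1],-1]);return T[:3,3],d/np.linalg.norm(d)
def proj(K,k1,T,P):
    P=np.atleast_2d(P);L=(P-T[:3,3])@T[:3,:3];L=L*[1,-1,-1]
    return cv2.projectPoints(L,np.zeros(3),np.zeros(3),np.array(K),np.array([k1,0,0,0.]))[0][:,0]
def onz(r,z):
    o,d=r;return o+d*(z-o[2])/d[2]
def tri(rs):
    A=0;b=0
    for o,d in rs:
        M=np.eye(3)-np.outer(d,d);A=A+M;b=b+M@o
    x=np.linalg.solve(A,b);return x,[np.linalg.norm((np.eye(3)-np.outer(d,d))@(x-o)) for o,d in rs]
def save(ctrl,n,tag):
    s=ctrl.sense();c=ctrl.capture(n)
    cv2.imwrite(f"pics/{tag}.png",c["img"][:,:,::-1])
    np.savez(f"pics/{tag}.npz",K=c["intrinsics"],k1=c["k1"],T=camT(c,s),tool=pose(s))
    return s,c
def load(tag):
    d=np.load(f"pics/{tag}.npz");return d["K"],float(d["k1"]),d["T"]
E
python3 - <<'E'
from rig import ctrl
from lib import *
for n in ["scene","side"]: save(ctrl,n,n+"1")
S=load("scene1");D=load("side1")
for nm,a,b in [("pinhead",(352,194),(206.6,174.4)),("dot",(307,197),(250.5,189.5)),("probetop",(207.6,178),(278.3,286.1))]:
    print(nm,tri([ray(*S,a),ray(*D,b)]))
print("hole",onz(ray(*D,(226.6,217.8)),40))
print("cup",onz(ray(*S,(366,261)),0),"tape",onz(ray(*S,(398,205)),10))
print("green top",onz(ray(*D,(257,269)),70),"knob",onz(ray(*D,(351,284)),95),"torch",onz(ray(*D,(346,388)),100),"bulb",onz(ray(*D,(326,186)),75))
E
```

```text
pinhead (array([487.54411047, 252.884197  ,  64.52152001]), [np.float64(0.1583517211076854), np.float64(0.15835172110762952)])
dot (array([551.76854295,  78.91357976, 112.6811909 ]), [np.float64(0.42906701627473276), np.float64(0.4290670162747646)])
probetop (array([ 460.03345058, -252.90459623,  139.02458239]), [np.float64(0.25429563430479274), np.float64(0.25429563430482277)])
hole [476.69944169  79.42338773  40.        ]
cup [751.82629048 252.81243602   0.        ] tape [495.48102894 431.42071214  10.        ]
green top [ 462.95102412 -141.20008935   70.        ] knob [ 620.09509742 -295.6773401    95.        ] torch [ 474.31549872 -491.71342134  100.        ] bulb [764.83499897  32.29302863  75.        ]
```

Emit:
jog_arm(
  targets=[
    {"offset": [-0.099, 0.048, -0.336], "yaw": -0.417},
    {"offset": [-0.099, 0.048, -0.336], "yaw": -0.417},
    {"offset": [-0.099, 0.048, -0.336], "yaw": -0.417},
    {"offset": [-0.099, 0.048, -0.336], "yaw": -0.417},
    {"offset": [-0.099, 0.048, -0.336], "yaw": -0.417},
    {"offset": [-0.099, 0.048, -0.336], "yaw": -0.417},
    {"offset": [-0.099, 0.048, -0.336], "yaw": -0.417},
    {"offset": [-0.099, 0.048, -0.336], "yaw": -0.417},
    {"offset": [-0.099, 0.048, -0.336], "yaw": -0.417},
    {"offset": [-0.099, 0.048, -0.336], "yaw": -0.417},
    {"offset": [-0.099, 0.048, -0.336], "yaw": -0.417},
    {"offset": [-0.099, 0.048, -0.336], "yaw": -0.417},
  ],
)

```text
time_s: 3.05
eef_pos: [479.4, 253.8, 200.3]
ee_rot: [0.5, -0.5, -0.5, 0.5]
force: [-0.0, 0.9, 0.3]
grip_width: 1.003
```

```bash
python3 - <<'E'
from rig import ctrl
from lib import *
s,c=save(ctrl,"wrist","w1")
print(s["time_s"],pose(s).round(3))
print(proj(*load("w1"),[[487.5,252.9,70]]))
E
```

```text
3.05 [[ -0.     -0.     -1.    479.379]
 [  1.      0.     -0.    253.775]
 [  0.     -1.      0.    200.283]
 [  0.      0.      0.      1.   ]]
[[279.9391563  206.90831186]]
```

View pics/w1.png

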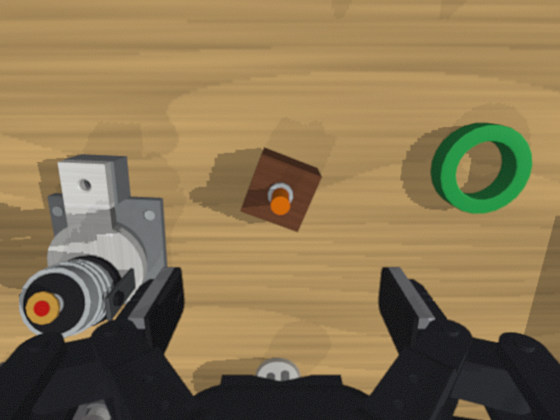

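```bash
python3 - <<'E'
import cv2
a=cv2.imread("pics/w1.png")
b=cv2.resize(a[140:240,230:330],None,fx=4,fy=4,interpolation=cv2.INTER_CUBIC)
c=cv2.resize(a[150:330,10:190],(400,400),interpolation=cv2.INTER_CUBIC)
cv2.imwrite("pics/w1z.png",cv2.hconcat([b,c]))
E
```

```text
(no output)
```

View pics/w1z.png

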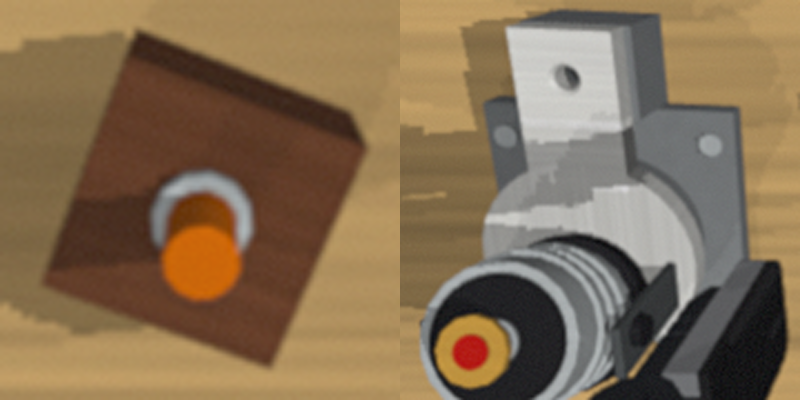

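```bash
python3 - <<'E'
from lib import *
W=load("w1")
print("head",onz(ray(*W,(280.0,205.2)),70),"collar",onz(ray(*W,(280.3,193.3)),42),"block c",onz(ray(*W,(281,189)),38))
h=onz(ray(*W,(84.5,184.9)),40);d=onz(ray(*W,(41.3,307.7)),114);print(h,d,tri([ray(*W,(41.3,307.7)),ray(*load("scene1"),(307,197)),ray(*load("side1"),(250.5,189.5))]))
v=d-h;print(np.degrees(np.arctan2(v[1],v[0])))
E
```

```text
head [486.06264194 252.94974564  70.        ] collar [484.43199041 253.11209445  42.        ] block c [481.65605683 253.72027761  38.        ]
[477.38661515  81.6159644   40.        ] [551.12759114  77.06378949 114.        ] (array([551.56178594,  77.97959509, 113.48386832]), [np.float64(1.1366068613089662), np.float64(1.2672903505250155), np.float64(0.3416561354173802)])
-3.5324980113082654
```

Emit:
jog_arm(
  targets=[
    {"offset": [-0.001, 0.035, -0.006], "yaw": 0},
    {"offset": [-0.001, 0.07, -0.006], "yaw": 0},
    {"offset": [-0.001, 0.1, -0.006], "yaw": 0},
    {"offset": [-0.001, 0.125, -0.006], "yaw": 0},
    {"offset": [-0.001, 0.136, -0.006], "yaw": 0},
    {"offset": [-0.001, 0.137, -0.006], "yaw": 0},
    {"offset": [-0.001, 0.137, -0.006], "yaw": 0},
  ],
  fingers=0.05,
  grip_force=40,
)

```text
time_s: 3.68
eef_pos: [485.1, 253.9, 64.3]
ee_rot: [-0.499, 0.5, 0.501, -0.5]
force: [-0.8, -0.6, 0.2]
grip_width: 0.587
```

```bash
python3 - <<'E'
from rig import ctrl
from lib import *
s,c=save(ctrl,"wrist","w2")
print(s["time_s"],s["eef_pos"],s["force"])
E
```

```text
3.6833 [485.14553848 253.87507066  64.34526581] [-0.78257864 -0.56160825  0.19277248]
```

View pics/w2.png

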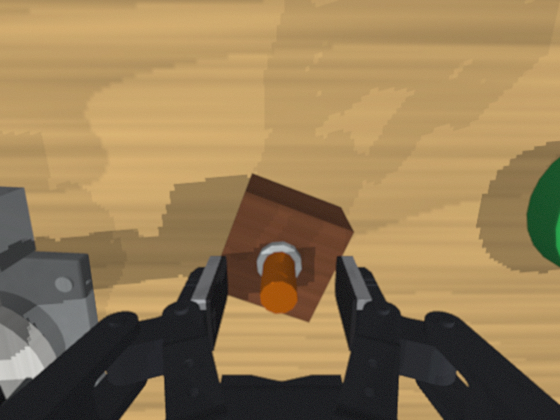

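```bash
python3 - <<'E'
from lib import *
W=load("w2")
print(onz(ray(*W,(279,298)),70),onz(ray(*W,(279.5,262)),42))
E
```

```text
[486.8227339  253.13340871  70.        ] [485.14411475 253.20601754  42.        ]
```

Emit:
jog_arm(
  targets=[
    {"offset": [0, 0, 0], "yaw": 0},
    {"offset": [0, 0, 0], "yaw": 0},
    {"offset": [0, 0, 0], "yaw": 0},
    {"offset": [0, 0, 0], "yaw": 0},
    {"offset": [0, 0, 0], "yaw": 0},
    {"offset": [0, 0, 0], "yaw": 0},
  ],
  fingers=0.0,
)

```text
time_s: 4.23
eef_pos: [486.2, 254.0, 66.3]
ee_rot: [-0.499, 0.5, 0.502, -0.499]
force: [-1.6, -0.2, 7.4]
grip_width: 0.155
```

Emit:
jog_arm(
  targets=[
    {"offset": [0, 0, 0], "yaw": 0},
    {"offset": [0, -0.005, 0], "yaw": 0},
    {"offset": [0, -0.035, 0], "yaw": 0},
    {"offset": [0, -0.065, 0], "yaw": 0},
    {"offset": [0, -0.065, 0], "yaw": 0},
  ],
)

```text
time_s: 4.65
eef_pos: [488.2, 254.6, 137.0]
ee_rot: [-0.497, 0.502, 0.505, -0.496]
force: [0.3, 0.9, 0.7]
grip_width: 0.16
```

```bash
python3 - <<'E'
from rig import ctrl
from lib import *
s,c=save(ctrl,"wrist","w3")
print(s["time_s"],pose(s).round(4),s["force"],s["grip_width"])
E
```

```text
4.65 [[-2.000000e-03  1.310000e-02 -9.999000e-01  4.882360e+02]
 [ 1.000000e+00  3.800000e-03 -2.000000e-03  2.546195e+02]
 [ 3.800000e-03 -9.999000e-01 -1.310000e-02  1.369957e+02]
 [ 0.000000e+00  0.000000e+00  0.000000e+00  1.000000e+00]] [0.30680796 0.91455337 0.70861881] 0.15970000288849578
```

View pics/w3.png

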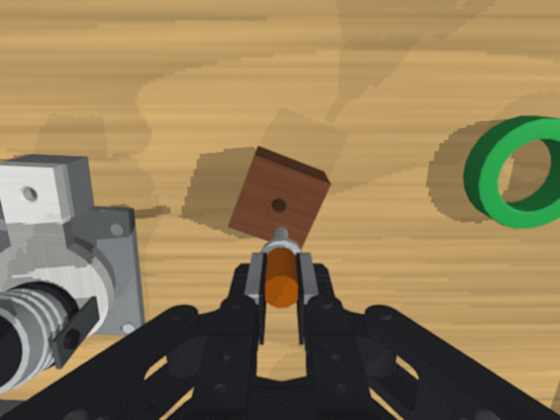

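```bash
python3 - <<'E'
import cv2
a=cv2.imread("pics/w3.png")
b=cv2.resize(a[220:320,230:330],None,fx=6,fy=6,interpolation=cv2.INTER_CUBIC)
cv2.imwrite("pics/w3z.png",b)
E
```

```text
(no output)
```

View pics/w3z.png

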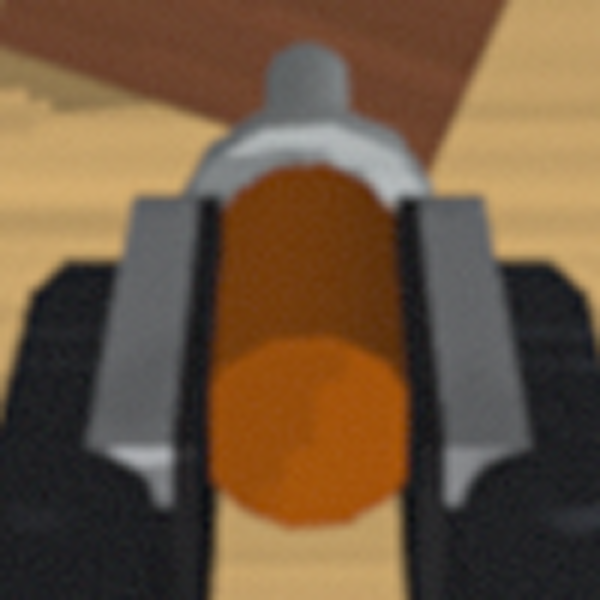

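```bash
python3 - <<'E'
from lib import *
K,k1,T=load("w3");tool=np.load("pics/w3.npz")["tool"]
rows=np.array([337,525,163,108,42])/6+220-0.5
loc=np.array([[0,8],[0,-8],[28,8],[32,11],[64,3.4]])
def f(p,full=False):
    yt,zc,t=p[:3]
    # rotate in y-z about (yt,zc)
    y=yt+loc[:,0]*np.cos(t)-loc[:,1]*np.sin(t); z=zc+loc[:,0]*np.sin(t)+loc[:,1]*np.cos(t)
    P=np.c_[0*y,y,z]@tool[:3,:3].T+tool[:3,3]
    return proj(K,k1,T,P)[:,1]-rows
for fix in (0,1):
    r=least_squares((lambda p:f([p[0],p[1],0])) if fix else f,[-6,0,0])
    print(r.x,r.fun)
E
```

```text
[ 3.02700051 -4.25178348  0.02251599] [ 0.09382553 -0.01193808 -0.29586339  0.13800934  0.07580518]
[-0.33242217 -2.03329047  0.        ] [-0.68794954  0.52562282 -0.45407435 -0.08901651  0.91508933]
```

```bash
python3 - <<'E'
from lib import *
W=load("w1")
f=lambda u,v:onz(ray(*W,((u-400)*.45+10-.3,v*.45+150-.3)),40)
a,b,c,d=f(507,27),f(613,30),f(522,128),f(632,128)
print(a,b,c,d)
print("hole w3",onz(ray(*load("w3"),(30,194)),40), "rest hole",onz(ray(*load("w3"),(278.5,205)),38))
for p,q in [(a,c),(b,d)]: v=q-p;print(np.degrees(np.arctan2(v[1],v[0])))
v=b-a;print(np.degrees(np.arctan2(v[1],v[0]))-90, np.linalg.norm(v))
E
```

```text
[456.9355155   62.27565455  40.        ] [458.14625426 103.22796348  40.        ] [498.11844338  59.95112297  40.        ] [498.09653703 104.50017087  40.        ]
hole w3 [477.15221434  82.45402915  40.        ] rest hole [485.67542941 253.22534295  38.        ]
-3.230578420123216
1.8239542850154766
-1.693433699838721 40.970202533011616
```

Emit:
jog_arm(
  targets=[
    {"offset": [-0.04, 0, 0.002], "yaw": 0},
    {"offset": [-0.08, 0, 0.004], "yaw": 0},
    {"offset": [-0.12, 0, 0.008], "yaw": 0},
    {"offset": [-0.15, 0, 0.011], "yaw": 0},
    {"offset": [-0.168, 0.005, 0.011], "yaw": 0.03},
    {"offset": [-0.173, 0.015, 0.011], "yaw": 0.03},
    {"offset": [-0.173, 0.02, 0.011], "yaw": 0.03},
    {"offset": [-0.173, 0.02, 0.011], "yaw": 0.03},
  ],
)

```text
time_s: 5.37
eef_pos: [476.0, 81.4, 112.4]
ee_rot: [-0.506, 0.508, 0.495, -0.49]
force: [-0.4, 0.9, -0.5]
grip_width: 0.151
```

```bash
python3 - <<'E'
from rig import ctrl
from lib import *
s,c=save(ctrl,"wrist","w4")
print(s["time_s"],pose(s).round(4).tolist(),s["force"],s["grip_width"])
a=cv2.imread("pics/w4.png")
cv2.imwrite("pics/w4z.png",cv2.resize(a[150:320,200:360],None,fx=3.5,fy=3.5,interpolation=cv2.INTER_CUBIC))
E
```

```text
5.3667 [[0.0286, 0.007, -0.9996, 475.9799], [0.9996, 0.0033, 0.0286, 81.4224], [0.0035, -1.0, -0.0069, 112.3885], [0.0, 0.0, 0.0, 1.0]] [-0.39096615  0.92811183 -0.49731087] 0.15062886906238201
```

View pics/w4z.png

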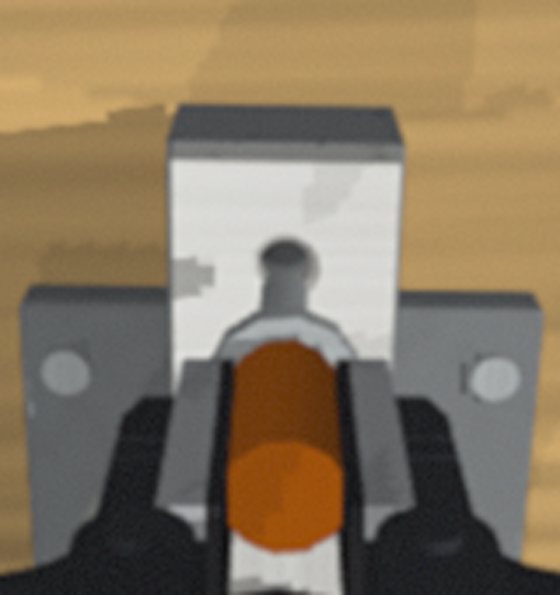

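```bash
python3 - <<'E'
from lib import *
K,k1,T=load("w4");tool=np.load("pics/w4.npz")["tool"]
px=lambda p:(np.array(p)/3.5-[0,0]+np.array([200,150])-.4)
rows=np.array([441,552,340])/3.5+150-.4
loc=np.array([[0,8],[0,-8],[28,8]])
w=lambda P:np.atleast_2d(P)@tool[:3,:3].T+tool[:3,3]
for yt in (-5,-3.7,-2,0):
    def f(p):
        zc,t=p;y=yt+loc[:,0]*np.cos(t)-loc[:,1]*np.sin(t); z=zc+loc[:,0]*np.sin(t)+loc[:,1]*np.cos(t)
        return proj(K,k1,T,w(np.c_[0*y,y,z]))[:,1]-rows
    r=least_squares(f,[0,0]);zc,t=r.x
    tip=w([0,yt+64*np.cos(t),zc+64*np.sin(t)])[0]
    d=tool[:3,:3]@[0,np.cos(t),np.sin(t)]
    e=tip+d*(40-tip[2])/d[2]
    hole=onz(ray(K,k1,T,px((288,265))),40)
    print(yt,r.x.round(3),r.fun.round(2),tip.round(1),e.round(1),((proj(K,k1,T,[tip,e])-[200,150]+.4)*3.5).round(0).tolist(),hole.round(1))
E
```

```text
-5 [ 0.724 -0.021] [-0.95  1.55 -0.57] [477.   81.6  53.4] [477.4  81.6  40. ] [[285.0, 294.0], [285.0, 266.0]] [477.3  82.2  40. ]
-3.7 [-0.086 -0.016] [-0.77  1.26 -0.47] [477.5  81.6  52.1] [477.8  81.6  40. ] [[285.0, 293.0], [285.0, 268.0]] [477.3  82.2  40. ]
-2 [-1.145 -0.008] [-0.53  0.88 -0.33] [478.1  81.6  50.4] [478.3  81.6  40. ] [[285.0, 293.0], [285.0, 270.0]] [477.3  82.2  40. ]
0 [-2.389  0.   ] [-0.27  0.45 -0.17] [478.8  81.6  48.4] [478.9  81.6  40. ] [[285.0, 292.0], [285.0, 273.0]] [477.3  82.2  40. ]
```

Emit:
jog_arm(
  targets=[
    {"offset": [0.0006, 0.006, 0.0004], "yaw": 0},
    {"offset": [0.0006, 0.01, 0.0004], "yaw": 0},
    {"offset": [0.0006, 0.014, 0.0004], "yaw": 0},
    {"offset": [0.0006, 0.018, 0.0004], "yaw": 0},
    {"offset": [0.0006, 0.022, 0.0004], "yaw": 0},
  ],
)

```text
time_s: 5.83
eef_pos: [476.3, 82.6, 90.8]
ee_rot: [-0.505, 0.508, 0.496, -0.49]
force: [0.6, -0.2, 0.9]
grip_width: 0.156
```

```bash
python3 - <<'E'
from rig import ctrl
from lib import *
s,c=save(ctrl,"wrist","w5")
print(s["time_s"],pose(s).round(4).tolist(),s["force"],s["grip_width"])
a=cv2.imread("pics/w5.png")
cv2.imwrite("pics/w5z.png",cv2.resize(a[150:320,200:360],None,fx=3.5,fy=3.5,interpolation=cv2.INTER_CUBIC))
E
```

```text
5.8333 [[0.0272, 0.0087, -0.9996, 476.3391], [0.9996, 0.0031, 0.0272, 82.6356], [0.0033, -1.0, -0.0086, 90.789], [0.0, 0.0, 0.0, 1.0]] [ 0.57810948 -0.15720998  0.94506421] 0.1564728141897621
```

View pics/w5z.png

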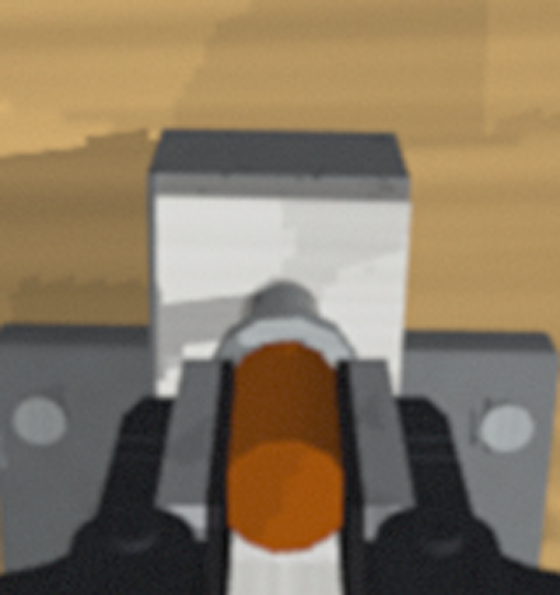

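Emit:
jog_arm(
  targets=[
    {"offset": [0, 0.005, 0], "yaw": 0},
    {"offset": [0, 0.01, 0], "yaw": 0},
    {"offset": [0, 0.015, 0], "yaw": 0},
    {"offset": [0, 0.019, 0], "yaw": 0},
    {"offset": [0, 0.022, 0], "yaw": 0},
    {"offset": [0, 0.023, 0], "yaw": 0},
  ],
)

```text
time_s: 6.38
eef_pos: [476.7, 82.4, 68.1]
ee_rot: [-0.505, 0.508, 0.496, -0.49]
force: [-6.1, -3.8, 25.4]
grip_width: 0.155
```

```bash
python3 - <<'E'
from rig import ctrl
from lib import *
s,c=save(ctrl,"wrist","w6")
print(s["time_s"],pose(s).round(4).tolist(),s["force"],s["grip_width"])
a=cv2.imread("pics/w6.png")
cv2.imwrite("pics/w6z.png",cv2.resize(a[150:320,200:360],None,fx=3.5,fy=3.5,interpolation=cv2.INTER_CUBIC))
E
```

```text
6.3833 [[0.0273, 0.0087, -0.9996, 476.7246], [0.9996, 0.0027, 0.0273, 82.3905], [0.0029, -1.0, -0.0086, 68.0837], [0.0, 0.0, 0.0, 1.0]] [-6.14850668 -3.79514457 25.37352855] 0.1545959727626644
```

View pics/w6z.png

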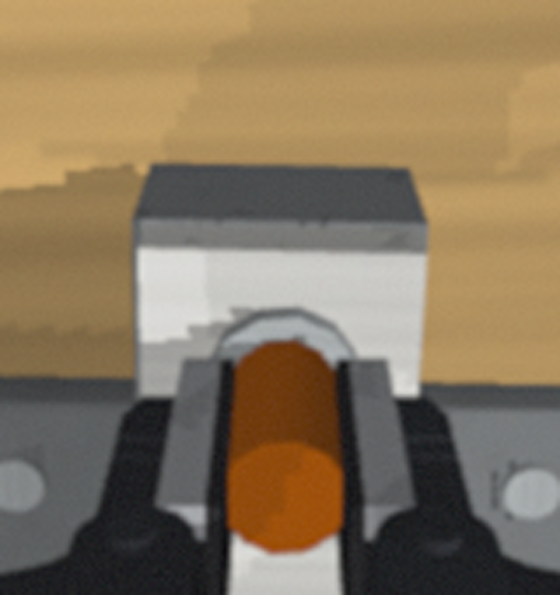

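Emit:
jog_arm(
  targets=[
    {"offset": [0, 0, 0], "yaw": 0},
    {"offset": [0, 0, 0], "yaw": 0},
    {"offset": [0, 0, 0], "yaw": 0},
    {"offset": [0, 0, 0], "yaw": 0},
    {"offset": [0, -0.03, 0], "yaw": 0},
    {"offset": [0, -0.07, 0.0], "yaw": 0},
    {"offset": [0, -0.11, 0.01], "yaw": 0},
    {"offset": [0, -0.13, 0.02], "yaw": 0},
    {"offset": [0, -0.132, 0.02], "yaw": 0},
  ],
  fingers=0.045,
)

```text
time_s: 7.18
eef_pos: [455.8, 82.8, 203.7]
ee_rot: [-0.504, 0.51, 0.498, -0.489]
force: [0.6, -0.3, 1.3]
grip_width: 0.522
```

```bash
python3 - <<'E'
from rig import ctrl
from lib import *
s,c=save(ctrl,"wrist","w7")
print(s["time_s"],pose(s).round(4).tolist(),s["force"],s["grip_width"])
save(ctrl,"side","side7")
a=cv2.imread("pics/side7.png")
cv2.imwrite("pics/side7z.png",cv2.resize(a[150:260,190:310],None,fx=4,fy=4,interpolation=cv2.INTER_CUBIC))
E
```

```text
7.1833 [[0.0268, 0.0149, -0.9995, 455.8092], [0.9996, 0.0024, 0.0268, 82.8344], [0.0028, -0.9999, -0.0149, 203.7334], [0.0, 0.0, 0.0, 1.0]] [ 0.56912694 -0.29319612  1.27776278] 0.5222442515966735
```

View pics/w7.png

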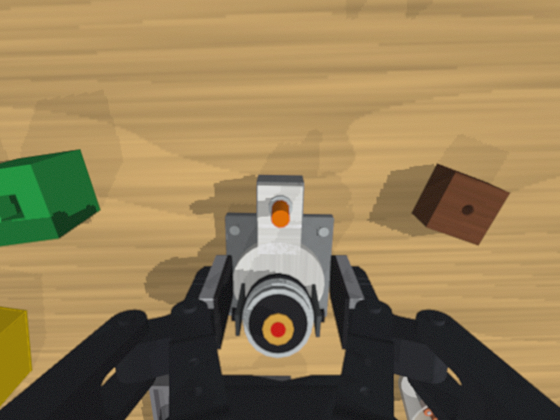

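View pics/side7z.png

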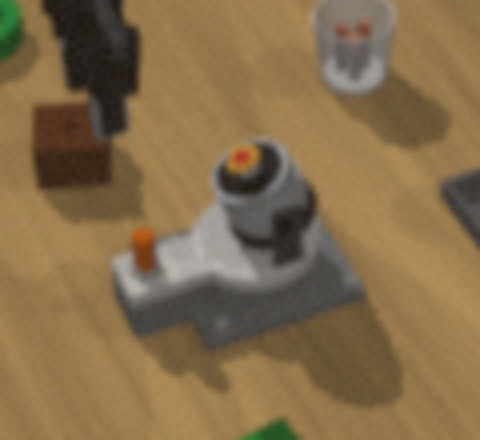

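Emit:
jog_arm(
  targets=[
    {"offset": [-0.03, -0.02, 0], "yaw": 0},
    {"offset": [-0.07, -0.04, -0.003], "yaw": 0.12},
    {"offset": [-0.11, -0.067, -0.005], "yaw": 0.24},
    {"offset": [-0.15, -0.067, -0.006], "yaw": 0.36},
    {"offset": [-0.19, -0.067, -0.008], "yaw": 0.48},
    {"offset": [-0.23, -0.067, -0.009], "yaw": 0.6},
    {"offset": [-0.27, -0.067, -0.011], "yaw": 0.72},
    {"offset": [-0.3, -0.067, -0.012], "yaw": 0.84},
    {"offset": [-0.336, -0.067, -0.014], "yaw": 0.96},
    {"offset": [-0.336, -0.067, -0.014], "yaw": 1.08},
    {"offset": [-0.336, -0.067, -0.014], "yaw": 1.2},
    {"offset": [-0.336, -0.067, -0.014], "yaw": 1.32},
  ],
)

```text
time_s: 8.28
eef_pos: [459.5, -254.4, 263.6]
ee_rot: [0.705, -0.701, -0.079, 0.074]
force: [-0.2, 0.5, -0.4]
grip_width: 0.529
```

```bash
python3 - <<'E'
from rig import ctrl
from lib import *
W=load("w7")
print("pin top",onz(ray(*W,(280.5,216)),72),"dot",tri([ray(*W,(278.3,329.7)),ray(*load("side7"),(190+242/4,150+157/4))]),onz(ray(*W,(278.3,329.7)),114))
s,c=save(ctrl,"wrist","w8")
print(s["time_s"],pose(s).round(4).tolist(),s["force"],s["joints"])
E
```

```text
pin top [474.30060495  82.27778564  72.        ] dot (array([551.93287764,  78.4242351 , 113.52509676]), [np.float64(0.07090780359300355), np.float64(0.07090780359299417)]) [551.63151749  78.45492578 114.        ]
8.2833 [[0.9767, 0.0066, -0.2146, 459.5328], [0.2146, 0.0057, 0.9767, -254.3694], [0.0077, -1.0, 0.0041, 263.6118], [0.0, 0.0, 0.0, 1.0]] [-0.2042253   0.48744105 -0.4494537 ] [-0.73284605  0.30086353  1.47357159  0.008811    1.36606051 -0.95095087]
```

View pics/w8.png

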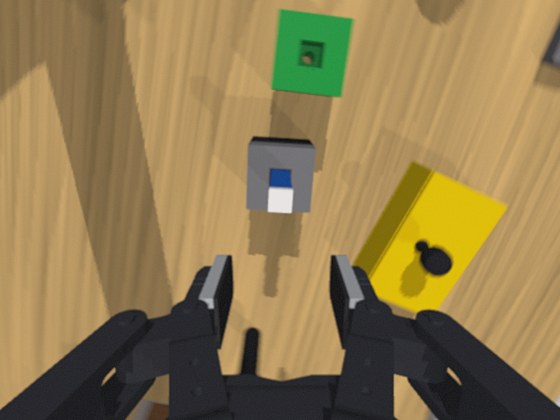

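```bash
python3 - <<'E'
import cv2
a=cv2.imread("pics/w8.png")
cv2.imwrite("pics/w8z.png",cv2.resize(a[125:225,235:330],None,fx=6,fy=6,interpolation=cv2.INTER_CUBIC))
E
```

```text
(no output)
```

View pics/w8z.png

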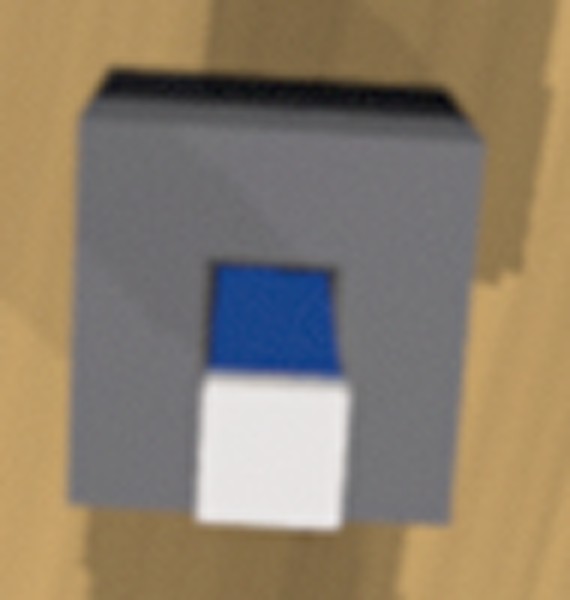

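```bash
python3 - <<'E'
from lib import *
W=load("w8")
f=lambda u,v,z:onz(ray(*W,(u/6+235-.4,v/6+125-.4)),z)
def q(c,z):
    P=[f(*p,z) for p in c]; m=sum(P)/4
    for i in range(4):
        v=P[(i+1)%4]-P[i];print(round(np.degrees(np.arctan2(v[1],v[0])),1),round(np.linalg.norm(v),1),end='; ')
    print(m)
q([(82,112),(482,138),(450,522),(72,502)],70)
q([(205,375),(350,380),(340,528),(197,520)],139)
print(f(272,450,139))
E
```

```text
8.6 62.8; -80.6 64.0; -171.0 63.0; 99.2 64.5; [ 460.66576437 -253.47199601   70.        ]
10.2 18.5; -80.7 20.1; -171.2 18.7; 98.7 19.6; [ 460.5047914  -253.48706956  139.        ]
[ 460.33148912 -253.30312556  139.        ]
```

Emit:
jog_arm(
  targets=[
    {"offset": [0, 0.01, 0], "yaw": 0.12},
    {"offset": [0, 0.02, 0], "yaw": 0.24},
    {"offset": [0, 0.03, 0], "yaw": 0.36},
    {"offset": [0, 0.04, 0], "yaw": 0.48},
    {"offset": [0, 0.05, 0], "yaw": 0.6},
    {"offset": [0, 0.06, 0], "yaw": 0.72},
    {"offset": [0, 0.07, 0], "yaw": 0.84},
    {"offset": [0, 0.08, 0], "yaw": 0.96},
    {"offset": [0, 0.083, 0], "yaw": 1.08},
    {"offset": [0, 0.083, 0], "yaw": 1.2},
    {"offset": [0, 0.083, 0], "yaw": 1.32},
    {"offset": [0, 0.083, 0], "yaw": 1.44},
  ],
)

```text
time_s: 9.33
eef_pos: [459.9, -253.3, 178.9]
ee_rot: [0.58, -0.574, 0.409, -0.409]
force: [1.1, 0.5, -0.3]
grip_width: 0.527
```

Emit:
jog_arm(
  targets=[
    {"offset": [0, 0, 0], "yaw": 0.12},
    {"offset": [0, 0, 0], "yaw": 0.2},
    {"offset": [0, 0, 0], "yaw": 0.2},
  ],
)

```text
time_s: 9.58
eef_pos: [459.7, -253.0, 177.2]
ee_rot: [0.536, -0.53, 0.466, -0.463]
force: [-0.3, -0.3, 1.2]
grip_width: 0.53
```

```bash
python3 - <<'E'
from rig import ctrl
from lib import *
s,c=save(ctrl,"wrist","w9")
print(s["time_s"],pose(s).round(4).tolist(),s["force"],s["joints"])
E
```

```text
9.5833 [[0.1371, 0.0023, 0.9905, 459.6757], [-0.9905, 0.0096, 0.1371, -252.977], [-0.0091, -1.0, 0.0036, 177.1835], [0.0, 0.0, 0.0, 1.0]] [-0.27377983 -0.30644262  1.18758711] [-0.73065756  0.38003842  1.59846083  0.00943406  1.16774278  0.69884682]
```

View pics/w9.png

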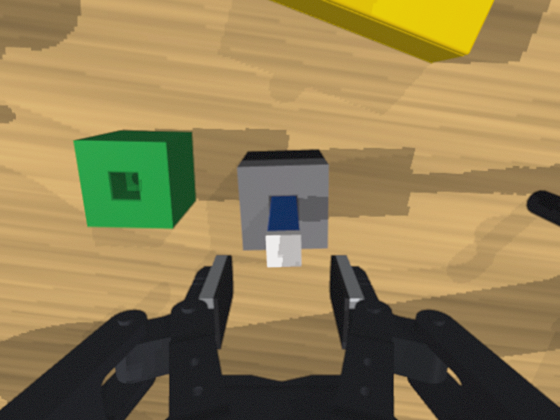

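```bash
python3 - <<'E'
from lib import *
W=load("w9");T=np.load("pics/w9.npz")["tool"]
f=lambda u,v,z:onz(ray(*W,(u,v)),z)
p=f(283.2,250.3,139);print(p, "stand",[f(*x,70).round(1).tolist() for x in [(239,165),(327,164),(327,248),(243,250)]])
c=[(239,165),(327,164),(328,247.5),(243,249.5)];m=sum(f(*x,70) for x in c)/4;print(m)
P=np.array([460.5,-253.4,108]);print((P-T[:3,3])@T[:3,:3])
P=np.r_[p[:2],108];print((P-T[:3,3])@T[:3,:3])
E
```

```text
[ 460.26342015 -253.82739143  139.        ] stand [[487.9, -218.6, 70.0], [497.1, -279.4, 70.0], [433.8, -290.8, 70.0], [423.2, -228.1, 70.0]]
[ 460.73096662 -254.39075605   70.        ]
[ 1.16461001 69.17802078  0.50739382]
[ 1.55549817 69.17338336  0.21444604]
```

Emit:
jog_arm(
  targets=[
    {"offset": [0.0013, 0.02, 0], "yaw": -0.02},
    {"offset": [0.0013, 0.045, 0], "yaw": -0.02},
    {"offset": [0.0013, 0.062, 0], "yaw": -0.02},
    {"offset": [0.0013, 0.069, 0], "yaw": -0.02},
    {"offset": [0.0013, 0.069, 0], "yaw": -0.02},
  ],
)

```text
time_s: 10.05
eef_pos: [459.5, -253.1, 106.7]
ee_rot: [0.542, -0.536, 0.46, -0.455]
force: [0.4, 0.9, 0.7]
grip_width: 0.527
```

Emit:
jog_arm(
  targets=[
    {"offset": [0, 0, 0], "yaw": 0},
    {"offset": [0, 0, 0], "yaw": 0},
    {"offset": [0, 0, 0], "yaw": 0},
    {"offset": [0, 0, 0], "yaw": 0},
    {"offset": [0, 0, 0], "yaw": 0},
  ],
  fingers=0.0,
  grip_force=25,
)

```text
time_s: 10.47
eef_pos: [459.8, -253.4, 107.5]
ee_rot: [0.543, -0.536, 0.459, -0.455]
force: [-0.2, -0.7, 3.7]
grip_width: 0.209
```

```bash
python3 - <<'E'
from rig import ctrl
from lib import *
s,c=save(ctrl,"wrist","w10")
print(s["time_s"],pose(s).round(4).tolist(),s["force"],s["grip_width"])
E
```

```text
10.4667 [[0.1638, 0.0013, 0.9865, 459.8441], [-0.9864, 0.0105, 0.1638, -253.4317], [-0.0102, -0.9999, 0.003, 107.52], [0.0, 0.0, 0.0, 1.0]] [-0.20792123 -0.727595    3.67747314] 0.20901451428600842
```

View pics/w10.png

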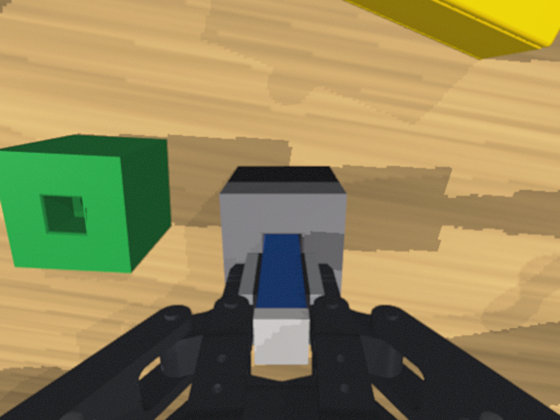

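Emit:
jog_arm(
  targets=[
    {"offset": [0, -0.01, 0], "yaw": 0},
    {"offset": [0, -0.025, 0], "yaw": 0},
    {"offset": [0, -0.04, 0], "yaw": 0},
    {"offset": [0, -0.04, 0], "yaw": 0},
  ],
  grip_force=20,
)

```text
time_s: 10.85
eef_pos: [460.7, -254.6, 150.6]
ee_rot: [0.543, -0.536, 0.458, -0.457]
force: [1.1, 0.8, 0.1]
grip_width: 0.208
```

Emit:
jog_arm(
  targets=[
    {"offset": [0, 0, -0.004], "yaw": 0},
    {"offset": [0, 0, -0.008], "yaw": 0},
    {"offset": [0, 0, -0.012], "yaw": 0},
    {"offset": [0, 0, -0.016], "yaw": 0},
    {"offset": [0, 0, -0.018], "yaw": 0},
  ],
)

```text
time_s: 11.27
eef_pos: [442.6, -257.5, 150.1]
ee_rot: [0.543, -0.536, 0.458, -0.457]
force: [4.1, 0.5, -1.9]
grip_width: 0.204
```

```bash
python3 - <<'E'
from rig import ctrl
from lib import *
s,c=save(ctrl,"wrist","w11")
print(s["time_s"],pose(s).round(4).tolist(),s["force"],s["wrist_torque"],s["grip_width"])
E
```

```text
11.2667 [[0.1634, 0.0053, 0.9865, 442.6049], [-0.9865, 0.008, 0.1634, -257.4832], [-0.007, -1.0, 0.0066, 150.1287], [0.0, 0.0, 0.0, 1.0]] [ 4.1127077   0.5143691  -1.90162085] [ 0.15804684 -0.98869386  0.01211014] 0.20419326532286203
```

View pics/w11.png

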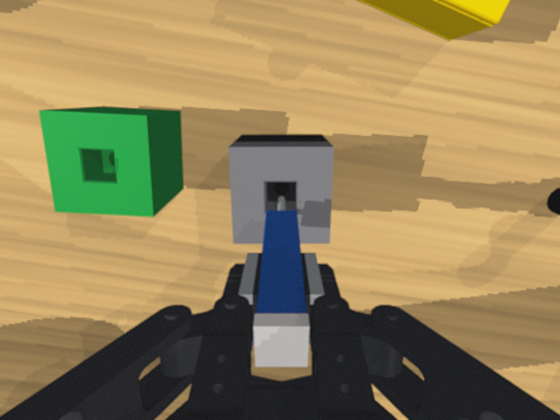

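Emit:
jog_arm(
  targets=[
    {"offset": [0, 0, -0.004], "yaw": 0},
    {"offset": [0, 0, -0.008], "yaw": 0},
    {"offset": [0, 0, -0.012], "yaw": 0},
    {"offset": [0, 0, -0.016], "yaw": 0},
    {"offset": [0, 0, -0.019], "yaw": 0},
    {"offset": [0, 0, -0.019], "yaw": 0},
  ],
)

```text
time_s: 11.82
eef_pos: [423.2, -260.7, 150.2]
ee_rot: [0.542, -0.536, 0.458, -0.457]
force: [1.9, 1.5, 1.0]
grip_width: 0.212
```

```bash
python3 - <<'E'
from rig import ctrl
from lib import *
s,c=save(ctrl,"wrist","w12")
print(s["time_s"],pose(s).round(4).tolist(),s["force"],s["wrist_torque"],s["grip_width"])
save(ctrl,"side","side12")
a=cv2.imread("pics/side12.png")
cv2.imwrite("pics/side12z.png",cv2.resize(a[200:350,200:340],None,fx=4,fy=4,interpolation=cv2.INTER_CUBIC))
E
```

```text
11.8167 [[0.1631, 0.0047, 0.9866, 423.2171], [-0.9866, 0.0081, 0.163, -260.7155], [-0.0072, -1.0, 0.006, 150.1754], [0.0, 0.0, 0.0, 1.0]] [1.93142121 1.46555869 1.00918292] [ 0.197458   -0.50906238 -0.00230238] 0.21194576404773072
```

View pics/w12.png

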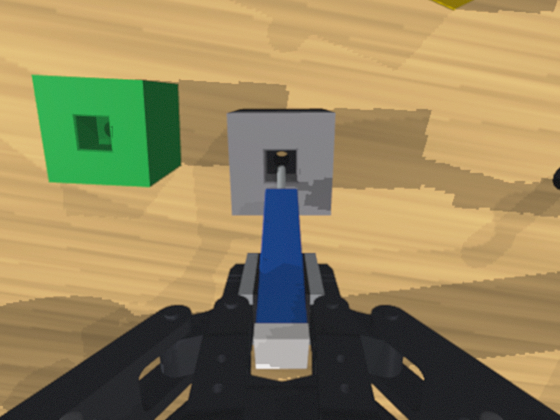

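View pics/side12z.png

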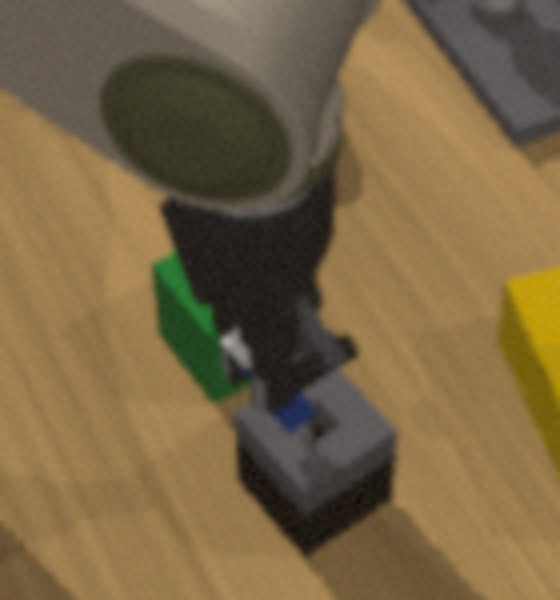

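```bash
python3 - <<'E'
import cv2
for n in ("w10","w12"):
    a=cv2.imread(f"pics/{n}.png")
    cv2.imwrite(f"pics/{n}z.png",cv2.resize(a[150:390,225:335],None,fx=2.5*1,fy=2.5,interpolation=cv2.INTER_CUBIC))
x=cv2.hconcat([cv2.imread("pics/w10z.png"),cv2.imread("pics/w12z.png")])
cv2.imwrite("pics/cmp.png",x);print(x.shape)
E
```

```text
(600, 550, 3)
```

View pics/cmp.png

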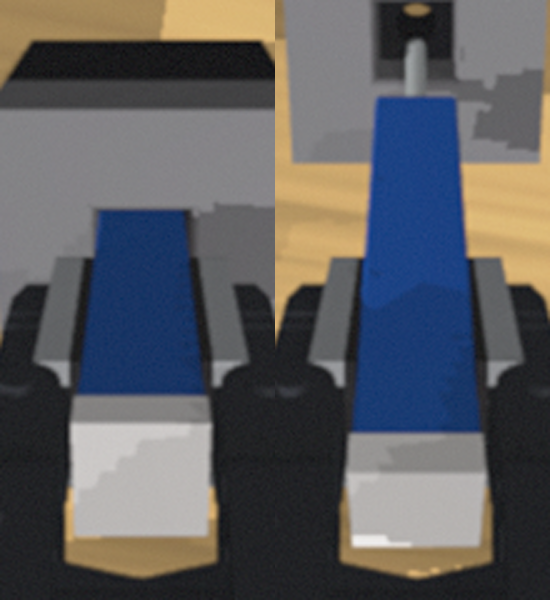

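```bash
cat > tilt.py <<'E'
from lib import *
def model(tag,pts,sg,zc,th,by=0,bz=0):
    K,k1,T=load(tag);tool=np.load(f"pics/{tag}.npz")["tool"]
    c,s=np.cos(th),np.sin(th);a=np.array([0,-c,-s]);n=np.array([0,-s,c])
    P=np.array([[0,-2+by,zc+bz]+(h-sg)*a+l*n+np.array([x,0,0]) for h,l,x in pts])
    return proj(K,k1,T,P@tool[:3,:3].T+tool[:3,3])
E
python3 - <<'E'
from tilt import *
cr=lambda r:r/2.5+150-.3
r10=[(396,),(423,),(536,)]
def res(p):
    band,z10,z12,s12,th,by=p
    a=model("w10",[(131-band,9,0),(131,9,0),(131,-9,0)],101.5,z10,0.0,by)[:,1]-cr(np.array([396,423,536]))
    b=model("w12",[(131-band,9,0),(131,9,0),(131,-9,0),(38,9,0),(0,2.0,0)],s12,z12,th,by)[:,1]-cr(np.array([433,472,547,97,38]))
    # widths: w12 top edge 347..487, bottom 375..456 ; w10 top edge 70..213
    c=np.diff(model("w12",[(131,9,-9),(131,9,9)],s12,z12,th,by)[:,0])-140/2.5
    d=np.diff(model("w12",[(38,9,-9),(38,9,9)],s12,z12,th,by)[:,0])-81/2.5
    e=np.diff(model("w10",[(131,9,-9),(131,9,9)],101.5,z10,0,by)[:,0])-143/2.5
    return np.r_[a,b,c,d,e,(z10)/5,(z12-z10)/2,(s12-101.5)/3,by/2]
r=least_squares(res,[6,0,0,101,.3,0]);print(r.x.round(3),np.degrees(r.x[4]),r.fun.round(2))
E
```

```text
[  5.915   2.475   3.667 102.526   0.289  -3.045] 16.55641932380574 [-0.2   0.13 -0.08  0.14  0.08  0.08 -1.06  0.87 -0.82  0.25 -1.02  0.49
  0.6   0.34 -1.52]
```

Emit:
jog_arm(
  targets=[
    {"offset": [0, -0.015, 0], "yaw": 0},
    {"offset": [0, -0.03, 0], "yaw": 0},
    {"offset": [0, -0.05, 0], "yaw": 0},
    {"offset": [0, -0.06, 0], "yaw": 0},
    {"offset": [0, -0.06, 0], "yaw": 0},
    {"offset": [0, -0.06, 0], "yaw": 0},
  ],
)

```text
time_s: 12.42
eef_pos: [422.9, -261.1, 209.8]
ee_rot: [0.542, -0.536, 0.458, -0.457]
force: [-1.2, -0.2, -1.0]
grip_width: 0.206
```

```bash
python3 - <<'E'
from rig import ctrl
from lib import *
s,c=save(ctrl,"wrist","w13")
print(s["time_s"],pose(s).round(4).tolist(),s["force"],s["wrist_torque"],s["grip_width"])
save(ctrl,"side","side13");save(ctrl,"scene","scene13")
a=cv2.imread("pics/side13.png")
a=cv2.resize(a[200:350,200:340],None,fx=4,fy=4,interpolation=cv2.INTER_CUBIC)
b=cv2.imread("pics/w13.png");b=cv2.resize(b[150:390,225:335],None,fx=2.5,fy=2.5,interpolation=cv2.INTER_CUBIC)
cv2.imwrite("pics/c13.png",cv2.hconcat([b,a[:,:500]]))
E
```

```text
12.4167 [[0.1634, 0.0038, 0.9865, 422.9451], [-0.9865, 0.0079, 0.1634, -261.1143], [-0.0072, -1.0, 0.005, 209.7709], [0.0, 0.0, 0.0, 1.0]] [-1.22218718 -0.24814092 -0.95913021] [ 0.00644053  0.0228332  -0.04403664] 0.20597477539715395
```

View pics/c13.png

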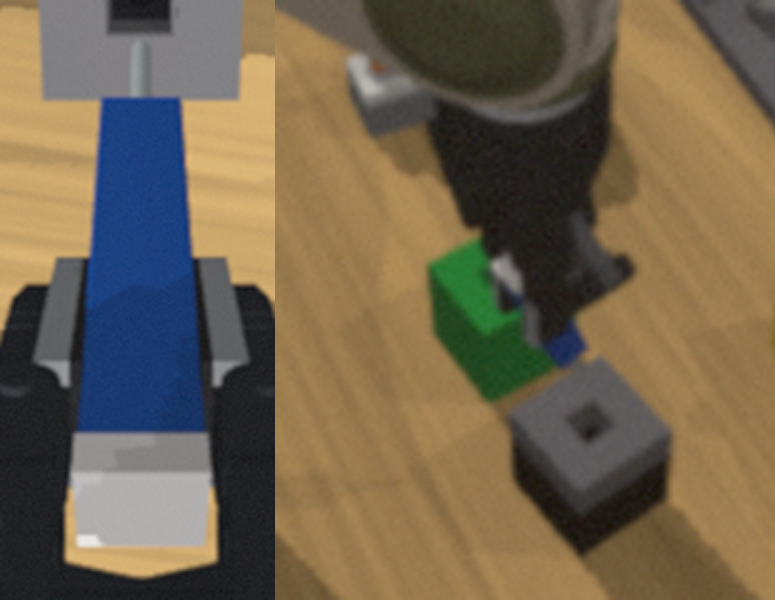

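```bash
python3 - <<'E'
from tilt import *
tool=np.load("pics/w12.npz")["tool"];W=load("w12")
cr=lambda u,v:(u/2.5+225-110*1-.3 if False else (u-275)/2.5+225-.3, v/2.5+150-.3)
loc=lambda p:((p-tool[:3,3])@tool[:3,:3]).round(1)
for nm,uv,z in [("edge lo",(415,82),70),("edge L",(373,40),70),("edge R",(455,40),70),("stand lo",(415,163),70),("tip",(415,38),52),("tip",(415,38),55),("tip",(415,38),58),("hb",(415,97),87)]:
    print(nm,loc(onz(ray(*W,cr(*uv)),z)))
# stand far edge row in full image ~ 111
for v in (110.5,214.5): print(loc(onz(ray(*W,(281,v)),70)))
E
```

```text
edge lo [-0.  80.3 26.7]
edge L [-10.4  80.5  37.4]
edge R [ 9.9 80.3 37.4]
stand lo [-0.  80.2  5.1]
tip [-0.  98.4 34.2]
tip [-0.  95.4 34.8]
tip [-0.  92.4 35.4]
hb [-0.  63.3 27.5]
[ 0.2 80.6 70.4]
[ 0.2 80.2  5.4]
```

Emit:
jog_arm(
  targets=[
    {"offset": [-0.03, -0.018, 0.013], "yaw": 0},
    {"offset": [-0.065, -0.018, 0.028], "yaw": 0.05},
    {"offset": [-0.1, -0.018, 0.044], "yaw": 0.1},
    {"offset": [-0.135, -0.018, 0.059], "yaw": 0.15},
    {"offset": [-0.17, -0.018, 0.075], "yaw": 0.2},
    {"offset": [-0.205, -0.018, 0.09], "yaw": 0.216},
    {"offset": [-0.24, -0.018, 0.106], "yaw": 0.216},
    {"offset": [-0.275, -0.018, 0.121], "yaw": 0.216},
    {"offset": [-0.3, -0.018, 0.132], "yaw": 0.216},
    {"offset": [-0.315, -0.018, 0.139], "yaw": 0.216},
    {"offset": [-0.323, -0.018, 0.142], "yaw": 0.216},
    {"offset": [-0.323, -0.018, 0.142], "yaw": 0.216},
  ],
  grip_force=30,
)

```text
time_s: 13.57
eef_pos: [509.9, 81.9, 229.7]
ee_rot: [0.49, -0.485, 0.514, -0.51]
force: [-0.8, -0.3, -0.9]
grip_width: 0.205
```

```bash
python3 - <<'E'
from rig import ctrl
from lib import *
s,c=save(ctrl,"wrist","w14")
print(s["time_s"],pose(s).round(4).tolist(),s["force"],s["wrist_torque"],s["grip_width"],s["joints"])
save(ctrl,"side","side14");save(ctrl,"scene","scene14")
a=cv2.imread("pics/side14.png")[110:240,195:325]
a=cv2.resize(a,(600,600),interpolation=cv2.INTER_CUBIC)
cv2.imwrite("pics/side14z.png",a)
a=cv2.imread("pics/scene14.png")[130:250,250:370]
cv2.imwrite("pics/scene14z.png",cv2.resize(a,(600,600),interpolation=cv2.INTER_CUBIC))
E
```

```text
13.5667 [[-0.05, 0.0013, 0.9987, 509.8964], [-0.9987, 0.0095, -0.05, 81.8949], [-0.0095, -1.0, 0.0008, 229.6878], [0.0, 0.0, 0.0, 1.0]] [-0.84575589 -0.31660818 -0.92488187] [-0.01468243 -0.02221847 -0.01869779] 0.20469132467747186 [-0.07242458  0.30780994  1.55449342  0.0099777   1.27872651  1.54551349]
```

View pics/w14.png

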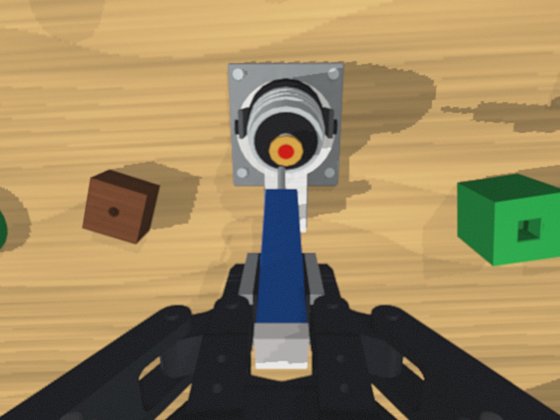

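View pics/side14z.png

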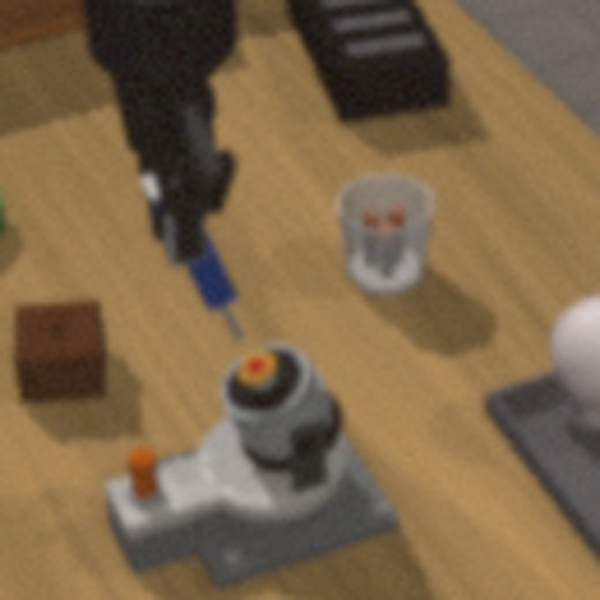

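View pics/scene14z.png

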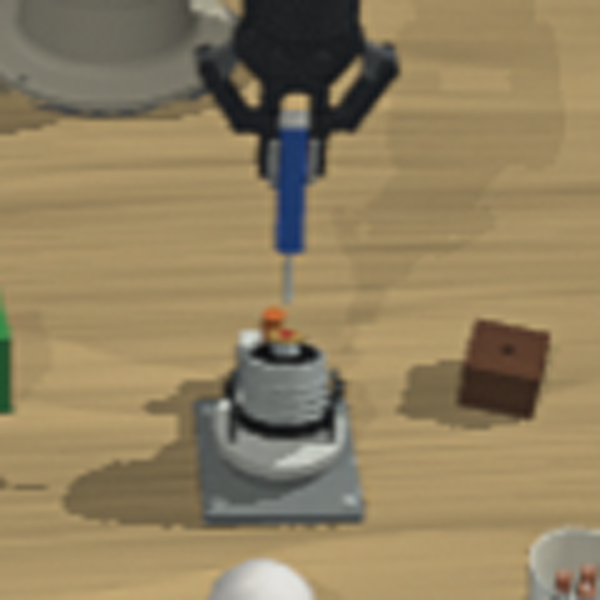

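```bash
python3 - <<'E'
import cv2
a=cv2.imread("pics/side14.png")[140:190,220:255]
cv2.imwrite("pics/s14a.png",cv2.resize(a,None,fx=14,fy=14,interpolation=cv2.INTER_CUBIC)[:,:])
E
```

```text
(no output)
```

View pics/s14a.png

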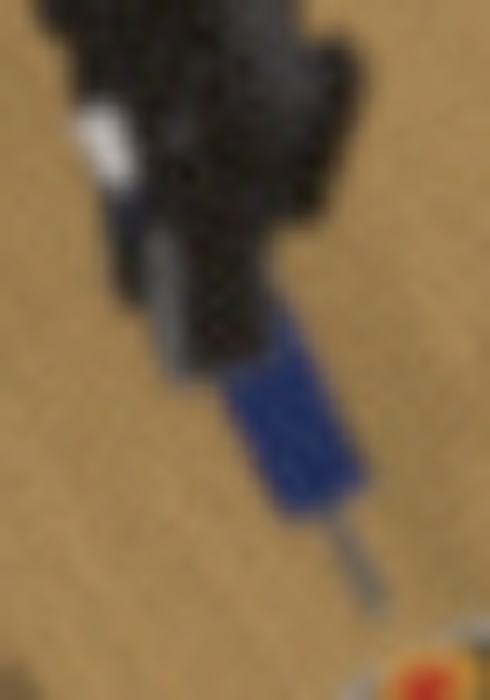

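```bash
cat > fit14.py <<'E'
from lib import *
tool=np.load("pics/w14.npz")["tool"]
def pts(th,sg,zc,xc,L):
    c,s=np.cos(th),np.sin(th);a=np.array([0,-c,-s]);n=np.array([0,-s,c])
    P=np.array([[xc+x,-2,zc]+(h-sg)*a+l*n for h,x,l in L])
    return P@tool[:3,:3].T+tool[:3,3]
S=load("side14")
if __name__=="__main__":
  L=[(0,0,0),(38,0,0)]+[(h,x,l) for h in (38,131) for x in (-9,9) for l in (-9,9)]
  for th in (16,18,20,22):
    uv=(proj(*S,pts(np.radians(th),101.5,0,0,L))-[220,140]+.46)*14
    print(th);print(uv.round(0).astype(int).tolist())
E
python3 fit14.py
```

```text
16
[[355, 626], [293, 491], [232, 486], [318, 440], [267, 543], [354, 497], [63, 127], [155, 79], [99, 183], [191, 135]]
18
[[372, 617], [303, 485], [243, 481], [328, 433], [279, 538], [364, 490], [59, 131], [149, 81], [94, 188], [186, 136]]
20
[[388, 608], [314, 479], [254, 476], [338, 426], [290, 533], [374, 482], [54, 136], [143, 82], [90, 192], [180, 138]]
22
[[404, 598], [324, 473], [265, 471], [347, 419], [301, 528], [384, 475], [50, 140], [137, 84], [85, 196], [174, 140]]
```

Emit:
jog_arm(
  targets=[
    {"offset": [0.03, -0.013, -0.002], "yaw": 0},
    {"offset": [0.065, -0.013, -0.004], "yaw": -0.05},
    {"offset": [0.1, -0.013, -0.005], "yaw": -0.1},
    {"offset": [0.135, -0.013, -0.007], "yaw": -0.15},
    {"offset": [0.17, -0.013, -0.009], "yaw": -0.2},
    {"offset": [0.205, -0.013, -0.011], "yaw": -0.208},
    {"offset": [0.24, -0.013, -0.013], "yaw": -0.208},
    {"offset": [0.275, -0.013, -0.015], "yaw": -0.208},
    {"offset": [0.305, -0.013, -0.016], "yaw": -0.208},
    {"offset": [0.325, -0.013, -0.017], "yaw": -0.208},
    {"offset": [0.335, -0.013, -0.017], "yaw": -0.208},
    {"offset": [0.335, -0.013, -0.017], "yaw": -0.208},
  ],
  grip_force=20,
)

```text
time_s: 14.72
eef_pos: [474.3, -256.1, 239.7]
ee_rot: [0.539, -0.534, 0.462, -0.459]
force: [-0.0, -0.2, -0.8]
grip_width: 0.207
```

```bash
python3 - <<'E'
from rig import ctrl
from lib import *
s,c=save(ctrl,"wrist","w15")
print(s["time_s"],pose(s).round(4).tolist(),s["force"])
E
```

```text
14.7167 [[0.151, 0.0016, 0.9885, 474.2807], [-0.9885, 0.0091, 0.151, -256.0997], [-0.0088, -1.0, 0.003, 239.745], [0.0, 0.0, 0.0, 1.0]] [-0.01166427 -0.18636884 -0.78335   ]
```

View pics/w15.png

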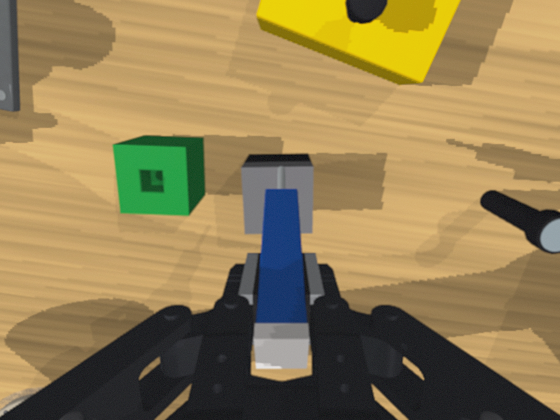

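Emit:
jog_arm(
  targets=[
    {"offset": [0, 0.0, 0.004], "yaw": 0},
    {"offset": [0, 0.03, 0.004], "yaw": 0},
    {"offset": [0, 0.06, 0.004], "yaw": 0},
    {"offset": [0, 0.08, 0.004], "yaw": 0},
    {"offset": [0, 0.09, 0.004], "yaw": 0},
    {"offset": [0, 0.09, 0.004], "yaw": 0},
  ],
)

```text
time_s: 15.27
eef_pos: [478.5, -251.5, 148.2]
ee_rot: [0.54, -0.534, 0.463, -0.457]
force: [-0.0, -0.4, -0.3]
grip_width: 0.208
```

```bash
python3 - <<'E'
from rig import ctrl
from lib import *
s,c=save(ctrl,"wrist","w16")
print(s["time_s"],pose(s).round(4).tolist(),s["force"])
E
```

```text
15.2667 [[0.1536, -0.001, 0.9881, 478.485], [-0.9881, 0.012, 0.1536, -251.5229], [-0.012, -0.9999, 0.0009, 148.2498], [0.0, 0.0, 0.0, 1.0]] [-0.01926714 -0.40174747 -0.25052072]
```

View pics/w16.png

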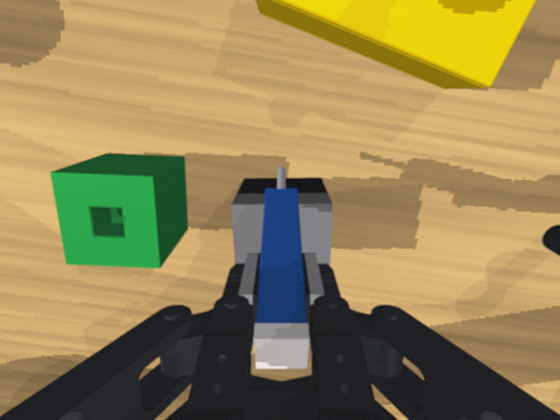

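Emit:
jog_arm(
  targets=[
    {"offset": [0, 0, -0.003], "yaw": 0},
    {"offset": [0, 0, -0.006], "yaw": 0},
    {"offset": [0, 0, -0.009], "yaw": 0},
  ],
)

```text
time_s: 15.57
eef_pos: [470.3, -253.9, 151.1]
ee_rot: [0.54, -0.534, 0.461, -0.459]
force: [-0.8, 0.2, -1.0]
grip_width: 0.209
```

Emit:
jog_arm(
  targets=[
    {"offset": [0, 0, -0.002], "yaw": 0},
    {"offset": [0, 0, -0.004], "yaw": 0},
  ],
)

```text
time_s: 15.73
eef_pos: [466.2, -254.7, 151.9]
ee_rot: [0.54, -0.534, 0.461, -0.459]
force: [-0.2, 0.4, -1.2]
grip_width: 0.207
```

```bash
python3 - <<'E'
from rig import ctrl
from lib import *
s,c=save(ctrl,"wrist","w17")
print(s["time_s"],pose(s).round(4).tolist(),s["force"],s["wrist_torque"])
b=cv2.imread("pics/w17.png");b=cv2.resize(b[150:390,225:335],None,fx=2.5,fy=2.5,interpolation=cv2.INTER_CUBIC)
cv2.imwrite("pics/w17z.png",b)
E
```

```text
15.7333 [[0.1535, 0.0038, 0.9881, 466.2097], [-0.9881, 0.0078, 0.1535, -254.7236], [-0.0071, -1.0, 0.0049, 151.8736], [0.0, 0.0, 0.0, 1.0]] [-0.2084761   0.36095858 -1.15411144] [-0.01494954  0.0023389  -0.03602532]
```

View pics/w17z.png

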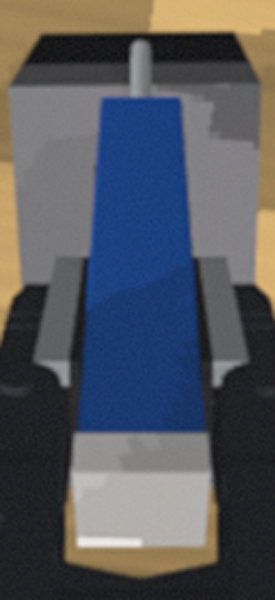

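Emit:
jog_arm(
  targets=[
    {"offset": [0, 0, -0.0015], "yaw": 0},
    {"offset": [0, 0, -0.002], "yaw": 0},
  ],
)

```text
time_s: 15.95
eef_pos: [464.2, -255.1, 152.0]
ee_rot: [0.54, -0.534, 0.461, -0.46]
force: [2.3, 1.0, -0.5]
grip_width: 0.208
```

```bash
python3 - <<'E'
from rig import ctrl
from lib import *
s=ctrl.sense()
print(s["time_s"],s["eef_pos"],s["force"],s["wrist_torque"])
tool=np.load("pics/w17.npz")["tool"];W=load("w17")
for v in (84,):
    p=onz(ray(*W,(281,v/2.5+150-.3)),70);print(p,((p-tool[:3,3])@tool[:3,:3]))
E
```

```text
15.95 [ 464.2318952  -255.14049449  151.97300488] [ 2.34980702  0.99906281 -0.54098827] [ 0.17066354 -0.71040175  0.0014287 ]
[ 491.98463754 -250.29743813   70.        ] [ 0.16764819 82.00276751 25.74387423]
```

Emit:
jog_arm(
  targets=[
    {"offset": [0, 0, -0.0015], "yaw": 0},
    {"offset": [0, 0, -0.003], "yaw": 0},
    {"offset": [0, 0, -0.004], "yaw": 0},
    {"offset": [0, 0, -0.004], "yaw": 0},
  ],
)

```text
time_s: 16.28
eef_pos: [460.4, -255.8, 152.1]
ee_rot: [0.54, -0.534, 0.46, -0.46]
force: [3.4, 1.0, -1.1]
grip_width: 0.203
```

Emit:
jog_arm(
  targets=[
    {"offset": [0, -0.01, 0.004], "yaw": 0},
    {"offset": [0, -0.02, 0.01], "yaw": 0},
    {"offset": [0, -0.06, 0.01], "yaw": 0},
    {"offset": [0, -0.095, 0.01], "yaw": 0},
    {"offset": [0, -0.095, 0.01], "yaw": 0},
  ],
)

```text
time_s: 16.7
eef_pos: [470.8, -256.4, 253.6]
ee_rot: [0.54, -0.534, 0.457, -0.463]
force: [0.6, 0.0, 0.4]
grip_width: 0.206
```

```bash
python3 - <<'E'
from rig import ctrl
from lib import *
s,c=save(ctrl,"wrist","w18")
print(s["time_s"],pose(s).round(4).tolist(),s["force"],s["wrist_torque"])
b=cv2.imread("pics/w18.png");b=cv2.resize(b[150:390,225:335],None,fx=2.5,fy=2.5,interpolation=cv2.INTER_CUBIC)
cv2.imwrite("pics/w18z.png",cv2.hconcat([cv2.imread("pics/w17z.png"),b]))
E
```

```text
16.7 [[0.1532, 0.012, 0.9881, 470.8041], [-0.9882, 0.0003, 0.1532, -256.3793], [0.0015, -0.9999, 0.0119, 253.57], [0.0, 0.0, 0.0, 1.0]] [0.64865573 0.0338703  0.35893727] [ 0.00444672 -0.02585245  0.0103502 ]
```

View pics/w18z.png

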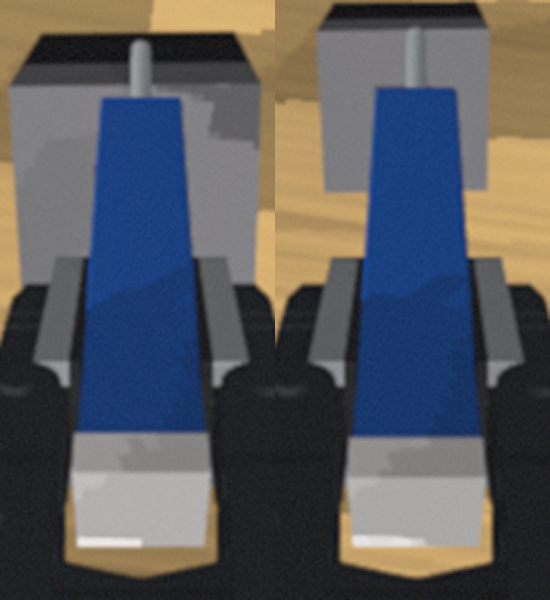

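```bash
python3 - <<'E'
from lib import *
S=load("side14");C=load("scene14");W=load("w14");tool=np.load("pics/w14.npz")["tool"]
rs=[ray(*S,(246.5,182.9)),ray(*C,(307,190)),ray(*W,(281.7,168.5))]
for r in (rs[:2],rs):
    p,e=tri(r);print(p,np.round(e,2),(p-tool[:3,3])@tool[:3,:3])
ds=[ray(*S,(195+257*130/600-.4,110+366*130/600-.4)),ray(*W,(286.2,152))]
print("dot",tri(ds), onz(ds[1],114))
d=load("scene14")
print("dot scene",tri(ds+[ray(*C,(250+286*.2-.4,130+335*.2-.4))]))
E
```

```text
[542.79445666  79.74282668 137.07991332] [1.15 1.15] [ 1.38830387 92.62485552 32.89132034]
[542.83752689  80.15743131 136.89706948] [0.99 1.38 0.51] [ 0.97382781 92.81167938 32.91346405]
dot (array([550.45322379,  77.10787526, 116.33723402]), [np.float64(0.2803935320516481), np.float64(0.2803935320517916)]) [549.81821725  77.25102496 114.        ]
dot scene (array([550.82578991,  77.94451581, 114.92412349]), [np.float64(0.4947090495338979), np.float64(1.0919843708136097), np.float64(0.8592217781785406)])
```

Emit:
jog_arm(
  targets=[
    {"offset": [-0.03, 0, 0.008], "yaw": 0},
    {"offset": [-0.065, 0, 0.017], "yaw": 0.05},
    {"offset": [-0.1, 0, 0.027], "yaw": 0.1},
    {"offset": [-0.135, 0, 0.036], "yaw": 0.15},
    {"offset": [-0.17, 0, 0.045], "yaw": 0.2},
    {"offset": [-0.205, 0, 0.055], "yaw": 0.206},
    {"offset": [-0.24, 0, 0.064], "yaw": 0.206},
    {"offset": [-0.275, 0.005, 0.073], "yaw": 0.206},
    {"offset": [-0.3, 0.01, 0.08], "yaw": 0.206},
    {"offset": [-0.32, 0.02, 0.085], "yaw": 0.206},
    {"offset": [-0.328, 0.03, 0.087], "yaw": 0.206},
    {"offset": [-0.328, 0.03, 0.087], "yaw": 0.206},
  ],
  grip_force=40,
)

```text
time_s: 17.75
eef_pos: [504.8, 82.8, 218.7]
ee_rot: [0.489, -0.486, 0.512, -0.512]
force: [0.6, 0.3, -1.5]
grip_width: 0.207
```

```bash
cat > look.py <<'E'
import sys
from rig import ctrl
from lib import *
t=sys.argv[1]
s,c=save(ctrl,"wrist","w"+t)
print(s["time_s"],pose(s).round(4).tolist(),s["force"],s["wrist_torque"],s["grip_width"])
save(ctrl,"side","side"+t);save(ctrl,"scene","scene"+t)
a=cv2.imread(f"pics/side{t}.png")[138:202,218:268]
a=cv2.resize(a,(450,576),interpolation=cv2.INTER_CUBIC)
b=cv2.imread(f"pics/scene{t}.png")[140:212,285:328]
b=cv2.resize(b,(344,576),interpolation=cv2.INTER_CUBIC)
cv2.imwrite(f"pics/c{t}.png",cv2.hconcat([a,b]))
b=cv2.imread(f"pics/w{t}.png");b=cv2.resize(b[100:390,205:355],None,fx=2,fy=2,interpolation=cv2.INTER_CUBIC)
cv2.imwrite(f"pics/w{t}z.png",b)
E
python3 look.py 19
```

```text
17.75 [[-0.0502, 0.003, 0.9987, 504.7646], [-0.9987, 0.0032, -0.0502, 82.7506], [-0.0033, -1.0, 0.0029, 218.6825], [0.0, 0.0, 0.0, 1.0]] [ 0.59990633  0.28273673 -1.50079036] [-0.06705695  0.01775865 -0.02289761] 0.20661729390989583
```

View pics/c19.png

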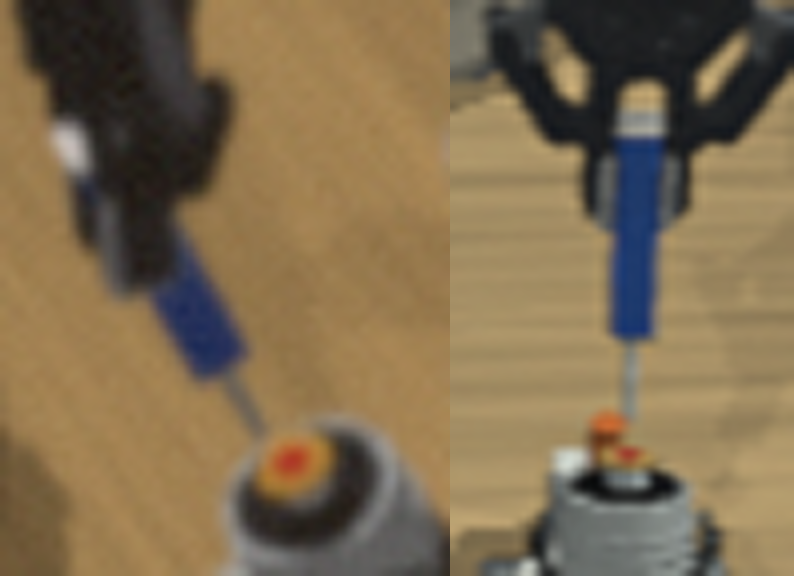

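View pics/w19z.png

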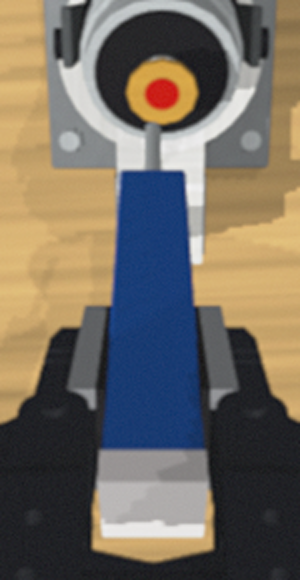

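```bash
cat > ang.py <<'E'
import sys
import fit14
from fit14 import *
def run(tag,tip,TL,BL,BR,xc=0,zc=1.5):
    fit14.tool=np.load(f"pics/w{tag}.npz")["tool"];S=load("side"+tag)
    obs=np.array([tip,TL,BL,BR],float)
    L=[(0,0,0),(131,-9,-9),(38,9,-9),(38,9,9)]
    def f(p):
        uv=(proj(*S,pts(p[0],101.5,zc,xc,L))-[218,138]+.44)*9
        return np.r_[((uv+p[1:3]-obs)).ravel()]
    r=least_squares(f,[.3,0,0]);print(np.degrees(r.x[0]),r.x[1:]/9,r.fun.round(1))
E
python3 - <<'E'
from ang import *
run("19",(264,435),(52,128),(200,380),(245,352))
k=9/14;o=np.array([(220-218)*9,(140-138)*9])
g=lambda p:np.array(p)*k+o
run("14",g((378,607)),g((75,110)),g((285,515)),g((370,481)))
S=load("side19");C=load("scene19");W=load("w19");tool=np.load("pics/w19.npz")["tool"]
a=lambda x,y:(218+x/9-.44,138+y/9-.44); b=lambda x,y:(285+(x-450)/8-.44,140+y/8-.44); c=lambda x,y:(205+x/2-.25,100+y/2-.25)
t,e=tri([ray(*S,a(264,436)),ray(*C,b(630,417)),ray(*W,c(153,126))]);print("tip",t,e,(t-tool[:3,3])@tool[:3,:3])
d,e=tri([ray(*S,a(291,462)),ray(*C,b(630,455)),ray(*W,c(162,94))]);print("dot",d,e)
d2=(d-t);print("dot-tip world",d2,"tool",d2@tool[:3,:3])
E
```

```text
18.981943732932294 [ 0.8024801 -1.2380315] [-4.1 -2.9 -1.2 -0.3 -2.   3.6  7.3 -0.4]
16.77975557384655 [ 0.45197521 -1.13762196] [-1.9 -1.6  0.4  0.3  0.3  4.9  1.2 -3.6]
tip [542.24384024  80.19898714 127.81713392] [np.float64(0.6312604425529481), np.float64(0.5430950622882463), np.float64(0.814077309532905)] [ 0.96777887 90.9698511  37.29965532]
dot [550.52769409  78.59758565 114.90523547] [np.float64(0.31197477172741633), np.float64(0.8907841865283013), np.float64(1.0425130067141954)]
dot-tip world [  8.28385385  -1.60140149 -12.91189845] tool [ 1.226343   12.93179373  8.3167684 ]
```

Emit:
jog_arm(
  targets=[
    {"offset": [0.0012, 0.0, 0.003], "yaw": 0},
    {"offset": [0.0012, 0.004, 0.005], "yaw": 0},
    {"offset": [0.0012, 0.008, 0.0065], "yaw": 0},
    {"offset": [0.0012, 0.009, 0.007], "yaw": 0},
    {"offset": [0.0012, 0.009, 0.007], "yaw": 0},
  ],
)

```text
time_s: 18.32
eef_pos: [513.1, 78.8, 212.0]
ee_rot: [-0.489, 0.484, -0.512, 0.514]
force: [0.6, -0.9, -0.0]
grip_width: 0.205
```

```bash
python3 look.py 20
```

```text
18.3167 [[-0.0537, 0.0071, 0.9985, 513.0564], [-0.9986, 0.0028, -0.0537, 78.7673], [-0.0031, -1.0, 0.007, 212.0462], [0.0, 0.0, 0.0, 1.0]] [ 0.60353041 -0.88764462 -0.01269554] [-0.02035451 -0.00536012  0.01316691] 0.20507531719024877
```

View pics/c20.png

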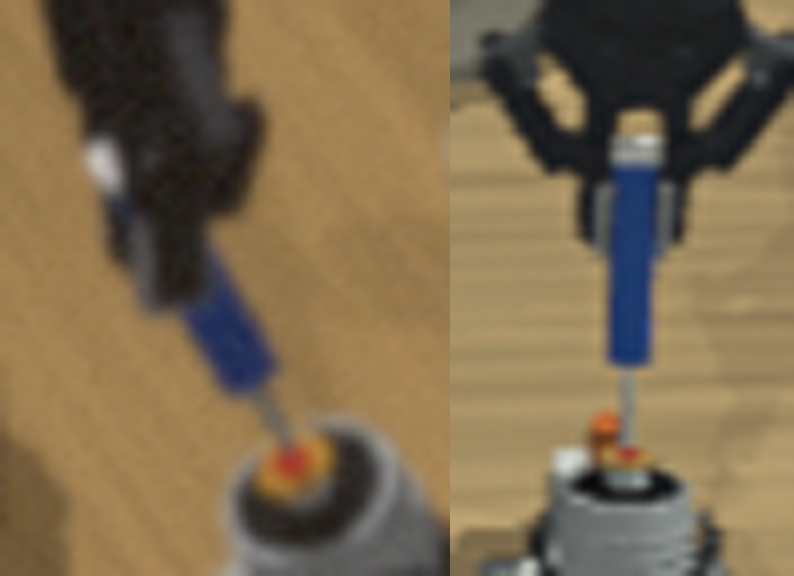

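View pics/w20z.png

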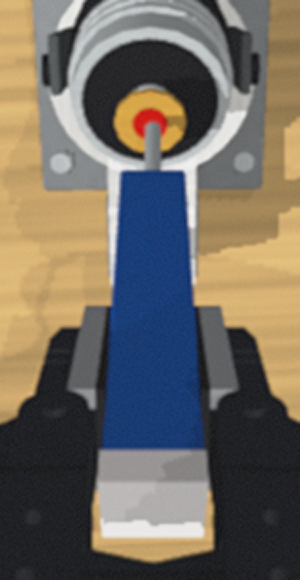

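```bash
cat > rel.py <<'E'
from lib import *
a=lambda x,y:(218+x/9-.44,138+y/9-.44); b=lambda x,y:(285+(x-450)/8-.44,140+y/8-.44); c=lambda x,y:(205+x/2-.25,100+y/2-.25)
def rel(tag,tip,dot):
    S=load("side"+tag);C=load("scene"+tag);W=load("w"+tag);tool=np.load(f"pics/w{tag}.npz")["tool"]
    t,e=tri([ray(*S,a(*tip[0])),ray(*C,b(*tip[1])),ray(*W,c(*tip[2]))]);print("tip",t.round(1),np.round(e,1),((t-tool[:3,3])@tool[:3,:3]).round(1))
    d,e=tri([ray(*S,a(*dot[0])),ray(*C,b(*dot[1])),ray(*W,c(*dot[2]))]);print("dot",d.round(1),np.round(e,1))
    v=(d-t)@tool[:3,:3];al=v@[0,.94,.342];print("tool",v.round(1),"along",al.round(1),"lateral x,perp",v[0].round(1),(v@[0,-.342,.94]).round(1))
    # tip seen on which spot of the plane through dot (wrist ray)
    n=tool[:3,:3]@[0,-.94,-.342]
E
python3 - <<'E'
from rel import *
rel("20",[(288,439),(628,449),(152,123)],[(291,462),(629,455),(149,122)])
E
```

```text
tip [551.7  78.5 121.2] [2.7 1.9 1.4] [-1.5 91.1 38. ]
dot [550.7  78.7 114.8] [0.4 0.3 0.6]
tool [-0.1  6.4 -1. ] along 5.7 lateral x,perp -0.1 -3.1
```

```bash
python3 - <<'E'
from rel import *
tool=np.load("pics/w20.npz")["tool"];S=load("side20");W=load("w20");C=load("scene20")
d=np.array([550.7,78.5,114.7]);n=tool[:3,:3]@[0,-.94,-.342];x=tool[:3,0];p=tool[:3,:3]@[0,-.342,.94]
for k in (4,6,8):
  for q in (0,3):
    P=[d,d+k*n+q*p]
    f=lambda cam,o,s:np.diff(proj(*cam,P),axis=0)[0]*s
    print(k,q,"side",f(S,0,9).round(1),"scene",f(C,0,8).round(1),"wrist",f(W,0,2).round(1))
E
```

```text
4 0 side [-4.9 -8.3] scene [ 0.2 -9. ] wrist [-0.   6.3]
4 3 side [  3.8 -13.5] scene [ 0.9 -6.7] wrist [-0.1 -1.6]
6 0 side [ -7.3 -12.4] scene [  0.4 -13.5] wrist [-0.1  9.5]
6 3 side [  1.3 -17.7] scene [  1.  -11.2] wrist [-0.1  1.6]
8 0 side [ -9.8 -16.6] scene [  0.5 -18. ] wrist [-0.1 12.8]
8 3 side [ -1.1 -21.9] scene [  1.2 -15.7] wrist [-0.1  4.8]
```

Emit:
jog_arm(
  targets=[
    {"offset": [-0.0007, 0.001, -0.001], "yaw": 0},
    {"offset": [-0.0007, 0.002, -0.0005], "yaw": 0},
    {"offset": [-0.0007, 0.0033, -0.0004], "yaw": 0},
    {"offset": [-0.0007, 0.0033, -0.0004], "yaw": 0},
  ],
)

```text
time_s: 18.8
eef_pos: [512.7, 79.8, 209.1]
ee_rot: [-0.489, 0.484, -0.512, 0.514]
force: [0.7, -0.2, -0.2]
grip_width: 0.206
```

```bash
python3 look.py 21
```

```text
18.8 [[-0.0532, 0.0078, 0.9986, 512.6756], [-0.9986, 0.0028, -0.0532, 79.8012], [-0.0032, -1.0, 0.0076, 209.0548], [0.0, 0.0, 0.0, 1.0]] [ 0.67484746 -0.22211959 -0.23303453] [-0.02804367  0.03159767  0.03711244] 0.20591592833301942
```

View pics/c21.png

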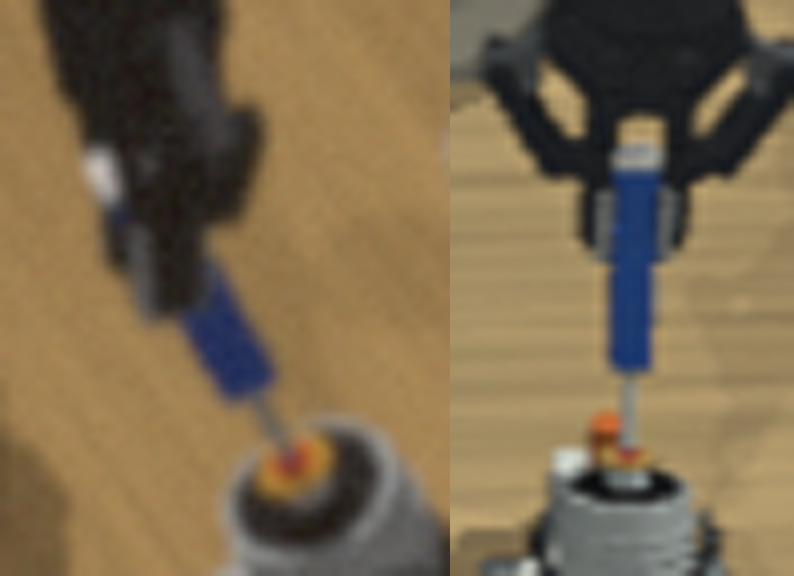

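View pics/w21z.png

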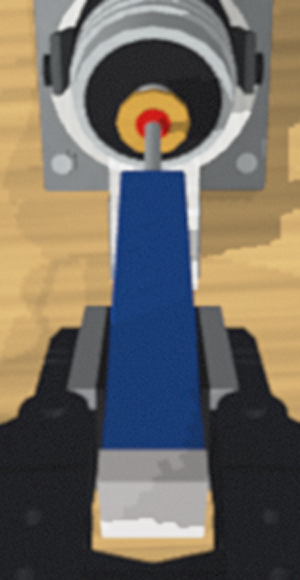

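```bash
cat > avg.py <<'E'
from rig import ctrl
from lib import *
F=[];P=[];M=[]
for i in range(14):
    s=ctrl.sense();F.append(s["force"]);P.append(s["eef_pos"]);M.append(s["wrist_torque"]);ctrl.capture("wrist")
F=np.array(F);print(s["time_s"],"F",F.mean(0).round(2),"sd",F.std(0).round(2),"M",np.mean(M,0).round(3),"P",np.mean(P,0).round(2),np.std(P,0).round(2),"along",round(float(F.mean(0)@[-.342,.018,.94]),2))
E
python3 avg.py
```

```text
19.6 F [ 0.27 -0.1  -0.5 ] sd [0.54 0.45 0.39] M [0.001 0.004 0.006] P [512.78  79.75 209.33] [0.01 0.01 0.02] along -0.56
```

Emit:
jog_arm(
  targets=[
    {"offset": [0, 0.001, 0.0004], "yaw": 0},
    {"offset": [0, 0.002, 0.0007], "yaw": 0},
    {"offset": [0, 0.0028, 0.001], "yaw": 0},
    {"offset": [0, 0.0028, 0.001], "yaw": 0},
  ],
)

```text
time_s: 19.98
eef_pos: [513.9, 79.7, 206.4]
ee_rot: [-0.489, 0.484, -0.512, 0.514]
force: [0.1, 0.9, 0.8]
grip_width: 0.204
```

```bash
python3 avg.py; python3 look.py 22
```

```text
20.6333 F [-0.04  0.08  0.27] sd [0.33 0.59 0.34] M [ 0.001 -0.043 -0.007] P [513.82  79.7  206.55] [0.02 0.01 0.05] along 0.27
20.6833 [[-0.0533, 0.0082, 0.9985, 513.8185], [-0.9986, 0.0027, -0.0533, 79.7024], [-0.0032, -1.0, 0.0081, 206.5433], [0.0, 0.0, 0.0, 1.0]] [ 0.56637263 -0.55603391  0.87225071] [ 0.02476834 -0.07314796  0.02119025] 0.20605161269573188
```

View pics/c22.png

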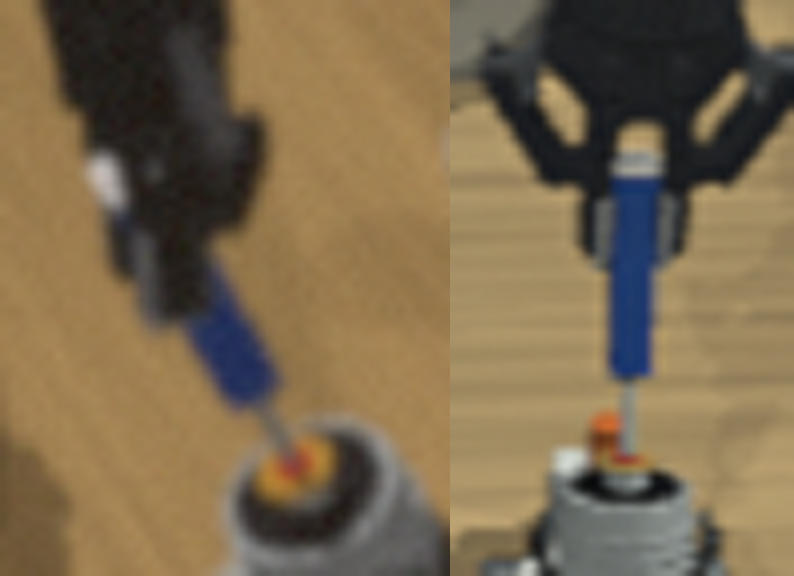

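View pics/w22z.png

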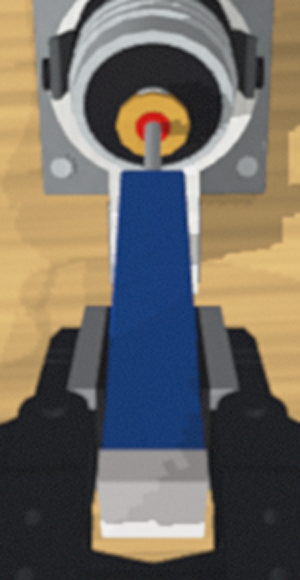

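Emit:
jog_arm(
  targets=[
    {"offset": [0, 0.0009, 0.0004], "yaw": 0},
    {"offset": [0, 0.0018, 0.0007], "yaw": 0},
    {"offset": [0, 0.0025, 0.0009], "yaw": 0},
    {"offset": [0, 0.0025, 0.0009], "yaw": 0},
  ],
)

```text
time_s: 21.17
eef_pos: [514.7, 79.7, 203.9]
ee_rot: [-0.489, 0.484, -0.512, 0.514]
force: [-1.0, -0.3, -0.0]
grip_width: 0.204
```

```bash
python3 avg.py; python3 look.py 23
```

```text
21.8167 F [-0.26 -0.14  1.04] sd [0.44 0.38 0.59] M [-0.012  0.024 -0.011] P [514.73  79.66 204.06] [0.01 0.01 0.04] along 1.06
21.8667 [[-0.0532, 0.0082, 0.9985, 514.7208], [-0.9986, 0.0027, -0.0533, 79.6782], [-0.0032, -1.0, 0.008, 204.0534], [0.0, 0.0, 0.0, 1.0]] [-0.26073946 -0.50432486  0.95142304] [-0.00401668 -0.00260742 -0.05913188] 0.20615662344303695
```

View pics/w23z.png

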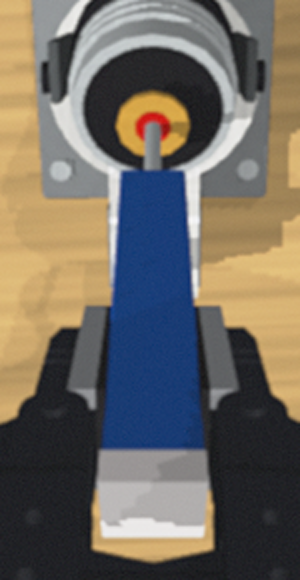

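Emit:
jog_arm(
  targets=[
    {"offset": [0, 0.0008, 0.0003], "yaw": 0},
    {"offset": [0, 0.0014, 0.0005], "yaw": 0},
    {"offset": [0, 0.0014, 0.0005], "yaw": 0},
  ],
)

```text
time_s: 22.27
eef_pos: [515.3, 79.6, 202.5]
ee_rot: [-0.489, 0.484, -0.512, 0.514]
force: [-0.2, 0.2, 2.0]
grip_width: 0.205
```

```bash
python3 avg.py;python3 avg.py; python3 look.py 24
```

```text
22.9167 F [-0.55 -0.01  1.76] sd [0.51 0.55 0.48] M [-0.02   0.056 -0.001] P [515.25  79.63 202.65] [0.02 0.01 0.04] along 1.84
23.6167 F [-0.33 -0.06  1.83] sd [0.61 0.37 0.44] M [-0.011  0.053  0.013] P [515.24  79.63 202.65] [0.01 0.01 0.01] along 1.83
23.6667 [[-0.0533, 0.0081, 0.9985, 515.2288], [-0.9986, 0.0027, -0.0533, 79.6374], [-0.0031, -1.0, 0.008, 202.64], [0.0, 0.0, 0.0, 1.0]] [-1.03745645 -0.13862892  1.34013191] [ 0.00514834  0.07198942 -0.02661626] 0.20799172985271597
```

View pics/c24.png

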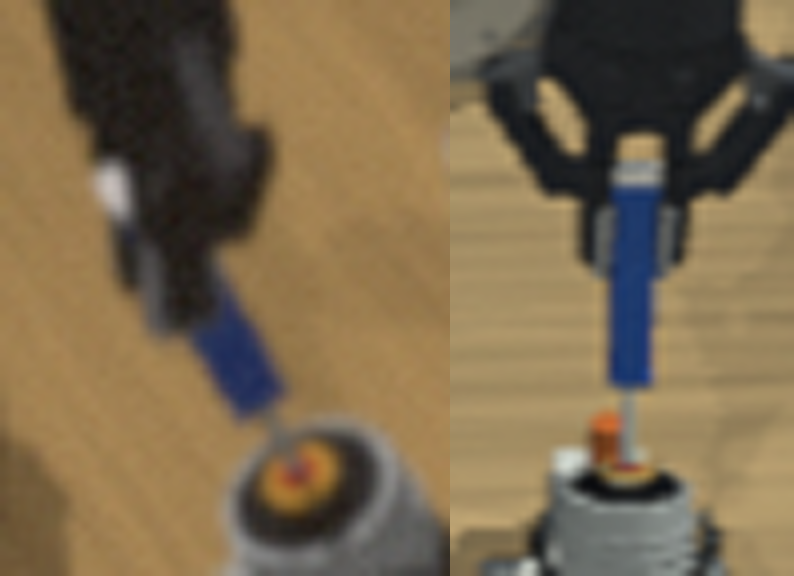

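View pics/w24z.png

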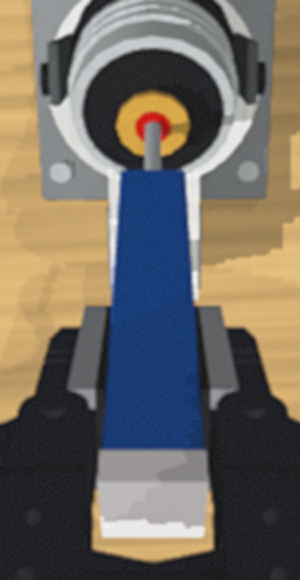

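```bash
python3 - <<'E'
from rig import ctrl
print(ctrl.finish_job())
s=ctrl.sense();print(s["time_s"],s["eef_pos"],s["force"])
E
```

```text
the job is handed in; nothing more can be done
None
the job is handed in; nothing more can be done
```

I pushed the orange-headed pin home through both lugs and let go of it. I then took the blue probe from the grey stand and handed the job in holding its tip on the red dot, with the contact pressed about half-way down. The job took about 24 s of the 64 s. No verdict was reported.

- **Pin:** the collar seated under a 25 N push, and the wrist and side pictures after release showed the pin standing fully home.
- **Probe angle:** the moves could not tilt the tool, so I turned the probe in the grip by pushing its needle against an edge of the stand. My estimates of its angle to vertical disagreed: about 19° from the side picture and about 20.7° from the triangulated tip. The target was 20°, so it should be square to the contact within about 1°.
- **Tip position:** in the last wrist picture the tip is on the red dot, about 1 mm from its centre towards the lugs.
- **Press depth:** the averaged force along the probe rose 2.4 N from before touching, which is about 5.0 mm of spring travel. The distance I advanced gives about 4.9 mm, and the reading held steady for over a second before I handed in. The contact was never near its stop.
- **Everything else:** I touched nothing else on purpose, and saw nothing else moved in the pictures I viewed. I did not check each bystander object separately at the end.

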